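# Charge the ball mill with grinding balls from the jar

### The job

Slide the mill's port cover fully open to its end stop, then use the scoop to bring every grinding ball out of the clear jar and tip them into the mill's port; the fingers must never touch the clean balls. When all the balls are in, stand the scoop upright in the middle of its rubber mat with its bowl wholly on it, and slide the cover fully shut to its stop, leaving the die plate, the bottle and the beaker undisturbed.

Things in the scene. Friction and masses are not known exactly. Their poses are not given: they have to be found in the camera images.
- mill: Grey laboratory ball mill, a fixed box 150 x 252 mm and 105 mm high. Origin on the bench directly below the centre of the charging port; +y towards the end where the open cover parks, z up. The body spans x +-75 mm, y -62..190 mm. Steel guide rails (x = +-67 mm) and end stops rise to z = 120 mm.
- port (a point): Centre of the charging port, the square-cut opening in the mill's top, at z = 105 mm. Opening 110 mm (x) by 100 mm (y); the pot below has straight walls and a flat floor 65 mm lower. Axes as the mill's.
- cover (a joint): Sliding cover of the port, m: 0 = fully closed (against its stop), 0.110 = fully open (end stop); grows as it slides to the mill's +y. Stays where it is left; sliding needs about 2.5 N. Starts closed or a little open.
- cover_grip (a point): Point to grasp on the cover's upright black grip, a bar 20 mm (mill x) by 44 mm (mill y) standing 39 mm above the 5 mm aluminium cover plate (124 x 112 mm); on the bar's centre line, 25 mm above the plate's top (136 mm above the bench) and 14 mm below the bar's top. Moves with the cover; axes as the mill's.
- jar: Fixed clear rectangular jar, 210 mm long (x), 90 mm wide, holding the balls. Origin: centre of underside; z up, +x = far end, roughly away from the robot. Inside: x -100..100, y -40..40 mm, upright walls. The floor is flat at z = 8 mm from the far wall to x = -10 mm; nearer, it ramps up at 12 degrees to z = 27 mm at x = -100 mm.
- jar_mouth (a point): Centre of the jar's mouth at rim height (jar x = -32.5 mm, z = 127 mm); axes as the jar's. The mouth, with a white rim up to z = 127 mm, is open over jar x -100..35 mm, y -40..40 mm; beyond, the jar is roofed by a clear shoulder (x 35..105 mm, z 115..120 mm).
- mat: Fixed black rubber mat, 170 mm (x) by 150 mm (y), 3 mm thick; the scoop's place. Origin: centre of its underside, on the bench. Mat and jar change places from start to start.
- scoop: Steel scoop, about 0.16 kg, standing on its flat bowl, black rubber handle rising. Origin: middle of the bowl's underside; +x to the open nose, z up when level. Bowl floor 2.5 mm thick, x -36..37 mm, 71 mm wide, with a straight lip; back wall 28 mm high at x = -36, side walls 24 mm high (x -36..8 mm, 66 mm apart inside), no front wall.
- scoop_grip (a point): Grasp point on the handle's axis, at (-76, 0, 148) mm in the scoop's frame, 23 mm from the handle's end; axes as the scoop's. The handle is a bar 22 mm wide (y) and 16 mm thick, rising from the bowl's back and leaning 13 degrees from z towards -x, from (-42, 0, 0) to (-81, 0, 171) mm; grasp it along the handle, fingers closing along y.
- scoop_nose (a point): Middle of the lip at the bowl's nose, underside, (37, 0, 0) mm in the scoop's frame. Axes as the scoop's. Held at the grip, the scoop can turn in the fingers if the lip is pushed with more than about 8 N.
- ball1_center (a point): Centre of a polished, slippery (friction about 0.2), dark ceramic grinding ball, 30 mm diameter, about 45 g, loose on the flat part of the jar's floor at the start. Four to six of the six balls are present.
- ball2_center (a point): Centre of a polished, slippery (friction about 0.2), dark ceramic grinding ball, 30 mm diameter, about 45 g, loose on the flat part of the jar's floor at the start. Four to six of the six balls are present.
- ball3_center (a point): Centre of a polished, slippery (friction about 0.2), dark ceramic grinding ball, 30 mm diameter, about 45 g, loose on the flat part of the jar's floor at the start. Four to six of the six balls are present.
- ball4_center (a point): Centre of a polished, slippery (friction about 0.2), dark ceramic grinding ball, 30 mm diameter, about 45 g, loose on the flat part of the jar's floor at the start. Four to six of the six balls are present.
- ball5_center (a point): Centre of a polished, slippery (friction about 0.2), dark ceramic grinding ball, 30 mm diameter, about 45 g, loose on the flat part of the jar's floor at the start. Four to six of the six balls are present.
- ball6_center (a point): Centre of a polished, slippery (friction about 0.2), dark ceramic grinding ball, 30 mm diameter, about 45 g, loose on the flat part of the jar's floor at the start. Four to six of the six balls are present.
- die: Steel cutting-die plate 90 x 140 x 24 mm lying on the bench beyond the work; origin centre of underside. Not to be disturbed.
- bottle: Amber bottle, 60 mm diameter, 150 mm tall, origin centre of underside. Not to be disturbed.
- beaker: White ceramic beaker, 70 mm diameter, 90 mm tall, origin centre of underside. Not to be disturbed.

How it is judged:
By the outcome, as a careful person would: the job done as asked, in the order asked, and still so for the second after the job is handed in, with the robot touching nothing.
Of ball1, ball2, ball3, ball4, ball5, ball6 only 4 to 6 are there at a start; the rules pass over those that are not, and their reading is None.
At some moment in a run one of scoop may be knocked a few centimetres aside while the robot is not near it.
It also fails if it takes over 210 s, if anything falls off the work surface, if the arm or the gripper's body presses on something with over 40 N, if the wrist force passes 120 N, or if a joint passes its speed limit or range.

### The arm

A 6-joint arm with a two-finger parallel gripper is mounted at the origin on the work surface. World frame = base frame: x ahead of the robot, y to its left, z up, the work surface at z = 0. Lengths are in m, angles in rad, forces in N, time in s.
With the tool pointing down it reaches from about 0.2 to 0.875 m from the base axis. Payload 3.4 kg.
Tool frame: the origin (TCP) lies on the centre line of the jaws, within the pads' length; the fingertips stand 25 mm ahead of it and the grasp point (between the pads) lies 6 mm ahead of it; z points along the fingers, y is the direction in which the jaws open and shut (so a half turn about z gives the same grasp; the last joint's range is limited). The gripper opens to 94 mm and grips with 3 to 60 N. Pads are 16 mm wide; open, the fingers measure 119 mm over their backs; the gripper's body (75 mm by 177 mm) begins 78 mm behind the grasp point.
Start: joints at [1.043, 0.276, 1.505, -0, 1.361, -0.121], TCP at [0.228, 0.528, 0.23] pointing down, gripper open.
Joint ranges: [-2.89, 2.89], [-0.75, 2.08], [0.22, 2.7], [-1.18, 4.32], [0.11, 2.71], [-2.7, 2.7]. Speed limits (rad/s): [2.57, 2.57, 3.14, 3.14, 3.14, 3.14].

### API

Orientations are given as a unit quaternion [x, y, z, w].
In Python, from rig import robot, viewer, finder gives the robot as it stands.
- The arm moves only by the tool arm_command, never from a script. Its argument "series" is a list of rows, each a list of 7 numbers: the shift along the tool's x, y, z in mm, then the turn, a rotation vector about the tool's x, y, z in rad, then the gripper command: -1 is fully open, 1 is shut, values between are in proportion. A call has 1 to 8 rows; each row shifts and turns the commanded pose from where the row before left it, along the tool's axes as they then stand; what a row does not reach is not made up. A row lasts 1/8 s, in which the tool goes at most 62.5 mm and 10.7 degrees, less where a joint would pass 70% of its speed; a pose out of reach is approached as far as the arm can. A call is refused whole if a number of a shift passes 62.5 or a number of a turn 0.188, either way. A call with a gripper value outside its range is refused whole. The fingers move at their own pace and stop on an object; "force" is the grip in N (left out, the last holds). Time passes only in rows, so rows that do not move let the fingers close. It gives the time, the measured TCP pose, the force and the opening at its end, in the units of the state.
- robot.sense(): the state, without advancing time (a new reading comes with each control period).
- viewer.grab_frame(name): name is "side" or "top"; returns the picture (420x560x3 uint8, red, green, blue); there is no depth.
- viewer.calibration(name): a dict with "intrinsics" (3x3 intrinsics, pixels), "R" (3x3) and "t" (3): a world point X has camera coordinates R X + t. Camera axes: x right, y down, z forward; pixel columns grow to the right and rows downward; lengths in m; the calibration is good to about 2 mm. A picture is of the moment at which its call begins. calibration takes no time and is no camera call.
- robot.close_job(): hands the job in, once; it reports no verdict.
Trained networks look in the newest picture that a camera, given by its name, has taken for a name from the list of things; names that differ only in an ending like _2 or _b are one class to them, and where a whole thing is asked for, a point or a joint stands for the part that bears it (a point fixed in the world has none). Each returns a list of dicts, best first, with "p" (0 to 1); they miss things now and then, are a little off and sometimes report something else, mostly with a low value. They report only what shows in the picture. A call takes as long as a camera call.
- finder.silhouettes(camera, label): "pixels" (420x560 bool, what is visible of it) and "location" ([column, row] in pixels, amid what is visible of it).
- finder.place_of(camera, label): "location" ([column, row] in pixels: a listed point, or the origin of a listed thing).
The state is a dict: "time_s": time; "q": joint angles; "qd": joint speeds; "tau": joint torques, N m; "eef_pos": TCP position; "ee_rot": TCP orientation; "wrist_force": force on the tool from outside, world axes, zero at the start; "moment": the same for the moment, N m; "width": finger opening in m.
Only numpy, scipy, OpenCV 4.12 (cv2) and the standard library are available. Lean on these libraries where they do the work, as an engineer would, in place of code of your own. Each camera call takes 0.05 s, during which the arm holds its last target. There are 200 camera calls.

## Working session

There is one attempt and no reset: what is moved stays moved. The work goes in short steps, Python scripts to look and compute and a tool call to move; the robot and the scene stay as the last step left them, time stands still between calls to the robot, and variables do not carry over. Pictures are saved under pics/ and viewed, about 12 in all and at most 16, crops included, and the job is handed in when it is done.

Besides the shell and the picture viewer there is one more tool, called after ">>>" by a JSON object that holds its "method" and its "body", one argument or row to a line. arm_command: Moves the arm, as the interface text tells. Its arguments: {"type":"object","properties":{"series":{"type":"array","items":{"type":"array","items":{"type":"number"}}},"force":{"type":"number"}},"required":["series"]}

```bash
ls; mkdir -p pics
cat > h.py <<'E'
import numpy as np, cv2
from rig import robot, viewer, finder
from scipy.spatial.transform import Rotation as Rot
def cal(c):
    k=viewer.calibration(c); return np.array(k["intrinsics"]),np.array(k["R"]),np.array(k["t"])
def proj(c,X):
    K,R,t=cal(c); p=K@(R@np.asarray(X,float)+t); return p[:2]/p[2]
def ray(c,px):
    K,R,t=cal(c); d=R.T@np.linalg.solve(K,[px[0],px[1],1]); return -R.T@t,d/np.linalg.norm(d)
def onz(c,px,z):
    o,d=ray(c,px); return o+d*(z-o[2])/d[2]
def tri(a,pa,b,pb):
    A=[];B=[]
    for c,p in((a,pa),(b,pb)):
        o,d=ray(c,p);M=np.eye(3)-np.outer(d,d);A.append(M);B.append(M@o)
    return np.linalg.solve(sum(A),sum(B))
E
python3 - <<'E'
from h import *
for c in("side","top"):
    cv2.imwrite(f"pics/{c}0.png",viewer.grab_frame(c)[...,::-1])
    K,R,t=cal(c);print(c,K.round(1).tolist(),(-R.T@t).round(3),R[2].round(2))
    for n in "mill port cover cover_grip jar jar_mouth mat scoop scoop_grip scoop_nose ball1_center die bottle beaker".split():
        print(n,[(np.round(d["location"],1).tolist(),round(d["p"],2)) for d in finder.place_of(c,n)][:6])
print(robot.sense())
E
```

```text
pics
side [[386.6, 0.0, 275.7], [0.0, 386.6, 205.9], [0.0, 0.0, 1.0]] [ 0.422 -0.937  0.7  ] [ 0.21  0.8  -0.57]
mill [([244.5, 186.9], 0.82)]
port [([243.7, 163.0], 0.64)]Traceback (most recent call last):
  File "<stdin>", line 6, in <module>
ValueError: it knows: ball1_center, ball2_center, ball3_center, ball4_center, ball5_center, ball6_center, beaker, bottle, cover_grip, die, jar, jar_mouth, mat, mill, port, scoop, scoop_grip, scoop_nose
```

Run:
```python
from h import *
for c in("side","top"):
    cv2.imwrite(f"pics/{c}0.png",viewer.grab_frame(c)[...,::-1])
    K,R,t=cal(c);print(c,K.round(1).tolist(),(-R.T@t).round(3),R[2].round(2))
    for n in "mill port cover_grip jar jar_mouth mat scoop scoop_grip scoop_nose ball1_center die bottle beaker".split():
        print(n,[(np.round(d["location"],1).tolist(),round(d["p"],2)) for d in finder.place_of(c,n)][:6])
print(robot.sense())
```

```text
side [[386.6, 0.0, 275.7], [0.0, 386.6, 205.9], [0.0, 0.0, 1.0]] [ 0.422 -0.937  0.7  ] [ 0.21  0.8  -0.57]
mill [([244.1, 186.9], 0.67), ([241.7, 194.1], 0.64)]
port [([241.2, 162.4], 0.8)]
cover_grip [([239.4, 152.4], 0.87), ([254.6, 228.3], 0.37)]
jar [([253.6, 228.7], 0.87)]
jar_mouth [([241.5, 192.5], 0.82), ([253.9, 228.3], 0.25)]
mat [([266.6, 273.5], 0.66)]
scoop [([267.1, 269.2], 0.79)]
scoop_grip [([239.7, 224.3], 0.89)]
scoop_nose [([289.7, 272.5], 0.7)]
ball1_center []
die [([313.1, 206.9], 0.97)]
bottle [([303.4, 339.0], 0.94)]
beaker [([290.7, 182.2], 0.57)]
top [[382.0, 0.0, 276.0], [0.0, 382.0, 207.5], [0.0, 0.0, 1.0]] [ 0.48  -0.136  0.878] [ 0.18 -0.01 -0.98]
mill [([145.7, 219.0], 0.83)]
port [([128.9, 213.2], 0.56)]
cover_grip [([119.5, 211.9], 0.76)]
jar [([234.9, 224.8], 0.92), ([316.6, 229.6], 0.67), ([136.5, 151.2], 0.24)]
jar_mouth [([226.5, 233.1], 0.79), ([321.6, 212.0], 0.31)]
mat [([321.9, 233.8], 0.94)]
scoop [([316.1, 229.2], 0.91), ([135.9, 149.6], 0.71)]
scoop_grip [([316.3, 256.7], 0.79)]
scoop_nose [([319.9, 216.5], 0.87)]
ball1_center [([127.2, 216.4], 0.25)]
die [([207.5, 135.0], 0.79), ([244.3, 211.7], 0.38)]
bottle [([406.0, 219.3], 0.87)]
beaker [([138.6, 150.4], 0.64)]
{'time_s': 1.55, 'q': array([ 1.04300245e+00,  2.75882663e-01,  1.50487157e+00,  2.96841474e-05,
        1.36070535e+00, -1.21005868e-01]), 'qd': array([ 0.00046626, -0.00034595, -0.00105167, -0.00014611, -0.00022712,
       -0.00041949]), 'tau': array([-7.86506553e-04, -4.04468572e+01, -2.37491137e+01,  7.00671365e-02,
        2.50529358e-02, -1.37634228e-05]), 'eef_pos': array([0.22752646, 0.52811792, 0.23051426]), 'ee_rot': array([2.01997560e-01, 9.79386022e-01, 6.76896970e-05, 7.44795288e-06]), 'wrist_force': array([-0.1681025 ,  0.16814429,  0.58209289]), 'moment': array([-0.0260277 , -0.04314326, -0.02056033]), 'width': 0.0940669618867255}
```

View pics/side0.png

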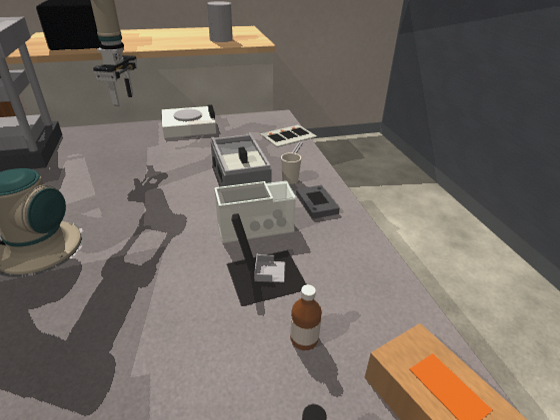

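View pics/top0.png

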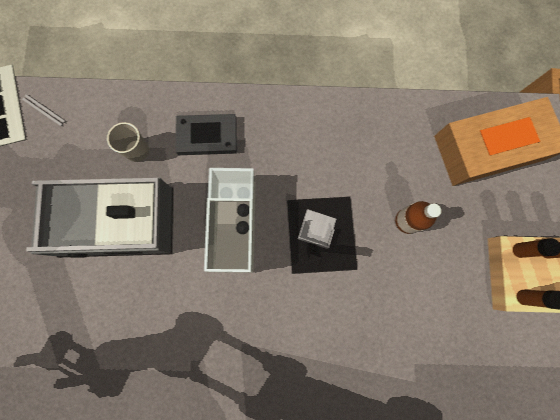

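```bash
cat >> h.py <<'E'
from scipy.optimize import minimize
def box(x0,x1,y0,y1,z0,z1): return np.array([[x,y,z] for x in(x0,x1) for y in(y0,y1) for z in(z0,z1)])
def projN(c,P):
    K,R,t=cal(c); p=(P@R.T+t)@K.T; return p[:,:2]/p[:,2:]
def T(p,P): 
    c,s=np.cos(p[2]),np.sin(p[2]); return P@np.array([[c,s,0],[-s,c,0],[0,0,1]])+[p[0],p[1],0]
def hullmask(c,P):
    m=np.zeros((420*4,560*4),np.uint8); h=cv2.convexHull((projN(c,P)*4+1.5).astype(np.float32)).astype(np.int32)
    cv2.fillConvexPoly(m,h,255); return cv2.resize(m,(560,420),interpolation=cv2.INTER_AREA)/255.
def fit(masks,P,p0):
    # masks {cam:mask}
    def f(v):
        s=0
        for c,m in masks.items():
            h=hullmask(c,T([v[0]/100,v[1]/100,v[2]/10],P)); s+=1-np.minimum(h,m).sum()/np.maximum(h,m).sum()
        return s
    r=minimize(f,[p0[0]*100,p0[1]*100,p0[2]*10],method="Nelder-Mead",options=dict(initial_simplex=np.array([p0[0]*100,p0[1]*100,p0[2]*10])+np.array([[0,0,0],[2,0,0],[0,2,0],[0,0,1.]]),xatol=.005,fatol=1e-5))
    return r.x/[100,100,10],r.fun/len(masks)
JAR=np.vstack([box(-.105,.035,-.045,.045,0,.127),box(.035,.105,-.045,.045,0,.12)])
MILL=box(-.075,.075,-.062,.19,0,.105); MILL=np.vstack([MILL,box(-.071,.071,-.062,.19,.105,.12)])
MAT=box(-.085,.085,-.075,.075,0,.003)
DIE=box(-.045,.045,-.07,.07,0,.024)
E
python3 - <<'E'
from h import *
ims={c:viewer.grab_frame(c) for c in("top","side")}
def m(c,n):
    return max((d for d in finder.silhouettes(c,n)),key=lambda d:d["p"])
res={}
for n,P,lz in(("jar",JAR,0),("mill",MILL,0),("mat",MAT,0),("die",DIE,0)):
    ms={c:m(c,n) for c in ims}
    print(n,[(round(v["p"],2),v["pixels"].sum()) for v in ms.values()])
    mk={c:v["pixels"].astype(float) for c,v in ms.items()}
    g=onz("top",ms["top"]["location"],.05)
    for k in (mk,{"top":mk["top"]},{"side":mk["side"]}):
        r=fit(k,P,[g[0],g[1],0.]); print(n,list(k),r[0].round(4),round(r[1],3))
        if n not in res: res[n]=r[0]
import json;json.dump({k:v.tolist() for k,v in res.items()},open("poses.json","w"))
for n,a,b in(("scoop",[267.1,269.2],[316.1,229.2]),("grip",[239.7,224.3],[316.3,256.7]),("nose",[289.7,272.5],[319.9,216.5]),("cover_grip",[239.4,152.4],[119.5,211.9]),("port",[241.2,162.4],[128.9,213.2]),("bottle",[303.4,339],[406,219.3]),("beaker",[290.7,182.2],[138.6,150.4])):
    print(n,tri("side",a,"top",b).round(4))
def draw(c,im,P,p,col):
    q=T(p,P)
    for i in range(0,len(q),8):
        b=projN(c,q[i:i+8])*S
        for u in range(8):
            for w in(1,2,4):
                if not u&w: cv2.line(im,tuple((b[u]-O).astype(int)),tuple((b[u|w]-O).astype(int)),col,1)
for c,x0,y0,S in(("top",20,90,2),("side",180,120,4)):
    O=np.array([x0,y0])*S; im=cv2.resize(ims[c][y0:y0+(190 if c=="top" else 150),x0:x0+(370 if c=="top" else 170)],None,fx=S,fy=S,interpolation=cv2.INTER_CUBIC)[...,::-1].copy()
    for n,P in(("jar",JAR),("mill",MILL),("mat",MAT),("die",DIE)): draw(c,im,P,res[n],(0,0,255))
    cv2.imwrite(f"pics/ov_{c}.png",im)
E
```

```text
jar [(0.89, np.int64(4667)), (0.82, np.int64(3963))]
jar ['top', 'side'] [ 0.5922 -0.0533  0.0109] 0.083
jar ['top'] [ 0.5923 -0.0538  0.0114] 0.079
jar ['side'] [ 0.5918 -0.0517  0.0154] 0.082
mill [(0.76, np.int64(10669)), (0.73, np.int64(2444))]
mill ['top', 'side'] [0.5964 0.1502 0.0453] 0.161
mill ['top'] [0.5968 0.149  0.0495] 0.032
mill ['side'] [0.596  0.2326 0.0187] 0.268Traceback (most recent call last):
  File "<stdin>", line 7, in <module>
  File "<stdin>", line 4, in m
ValueError: max() iterable argument is empty
```

```bash
cat > ov.py <<'E'
from h import *
def draw(c,im,P,p,col,S,O):
    q=T(p,P)
    for i in range(0,len(q),8):
        b=projN(c,q[i:i+8])*S
        for u in range(8):
            for w in(1,2,4):
                if not u&w: cv2.line(im,tuple((b[u]-O).astype(int)),tuple((b[u|w]-O).astype(int)),col,1)
E
python3 - <<'E'
from ov import *
import json
ims={c:viewer.grab_frame(c) for c in("top","side")}
res={"jar":[0.5922,-0.0533,0.0115],"mill":[.5968,.149,.0495]}
for n,P in(("mat",MAT),("die",DIE)):
    for c in("top","side"):
        l=finder.silhouettes(c,n)
        if not l: print(n,c,"none");continue
        l=l[0]; g=onz(c,l["location"],.0)
        r=fit({c:l["pixels"].astype(float)},P,[g[0],g[1],0.]); print(n,c,r[0].round(4),round(r[1],3),l["pixels"].sum())
        res.setdefault(n,r[0].tolist())
json.dump(res,open("poses.json","w"))
for n,a,b in(("scoop",[267.1,269.2],[316.1,229.2]),("grip",[239.7,224.3],[316.3,256.7]),("nose",[289.7,272.5],[319.9,216.5]),("cover_grip",[239.4,152.4],[119.5,211.9]),("port",[241.2,162.4],[128.9,213.2]),("bottle",[303.4,339],[406,219.3]),("beaker",[290.7,182.2],[138.6,150.4])):
    print(n,tri("side",a,"top",b).round(4))
print("grip top z.136",onz("top",[119.5,211.9],.136))
for c,x0,y0,S in(("top",20,90,2),("side",180,120,4)):
    O=np.array([x0,y0])*S; im=cv2.resize(ims[c][y0:y0+(190 if c=="top" else 150),x0:x0+(370 if c=="top" else 170)],None,fx=S,fy=S,interpolation=cv2.INTER_CUBIC)[...,::-1].copy()
    for n,P in(("jar",JAR),("mill",MILL),("mat",MAT),("die",DIE)):
        if n in res: draw(c,im,P,res[n],(0,0,255),S,O)
    cv2.imwrite(f"pics/ov_{c}.png",im)
E
```

```text
mat top [ 0.5778 -0.255   0.0854] 0.278 3562
mat side [ 0.5774 -0.2524  0.0948] 0.322 2049
die top [0.8076 0.022  0.0672] 0.03 2374
die side [0.8073 0.0234 0.1096] 0.052 1027
scoop [ 0.5865 -0.2401  0.0091]
grip [ 0.5205 -0.2242  0.1512]
nose [ 0.6306 -0.2522 -0.004 ]
cover_grip [0.5912 0.1581 0.1415]
port [0.5945 0.1521 0.1085]
bottle [ 0.6169 -0.4522 -0.0027]
beaker [ 0.7702  0.1873 -0.0104]
grip top z.136 [0.59658838 0.16010918 0.136     ]
```

View pics/ov_top.png

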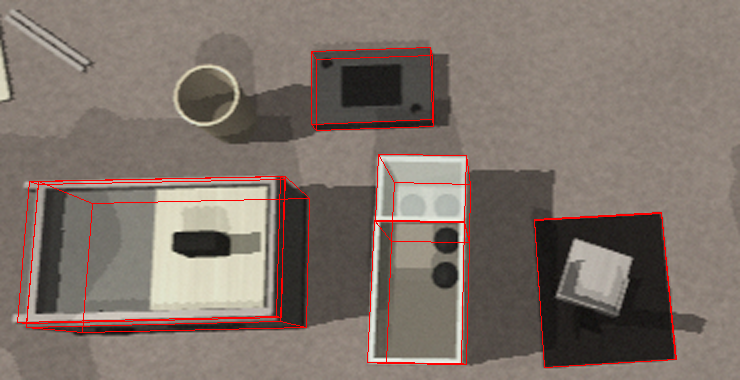

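View pics/ov_side.png

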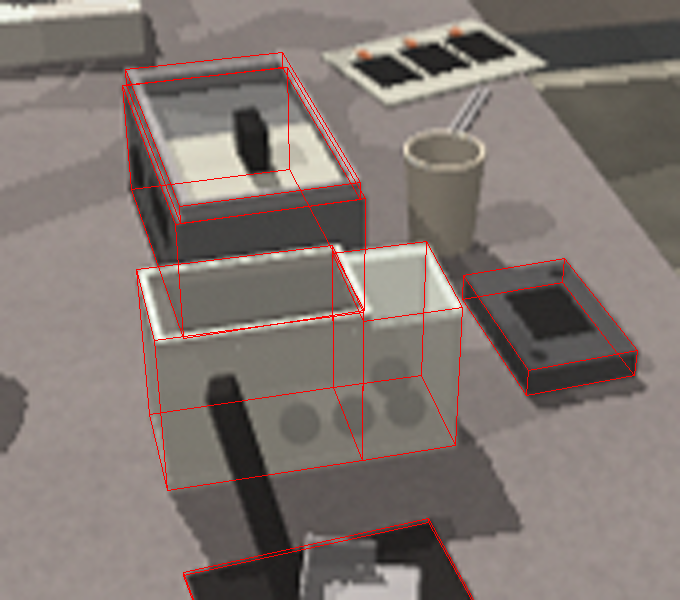

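```bash
cat > plan.py <<'E'
from h import *
def Rtool(zdir,ydir):
    z=np.array(zdir,float);z/=np.linalg.norm(z);y=np.array(ydir,float);y-=z*(y@z);y/=np.linalg.norm(y)
    return np.c_[np.cross(y,z),y,z]
def Rz(a): return Rot.from_euler("z",a).as_matrix()
def now():
    s=robot.sense(); return np.array(s["eef_pos"]),Rot.from_quat(s["ee_rot"]).as_matrix()
def plan(targets,start=None,step=45,ang=.15,pr=True):
    """targets: list of (grasp-point pos, R[,step]) ; prints rows"""
    p,R=now() if start is None else start
    for t in targets:
        P,Rg=np.array(t[0])-.006*t[1][:,2],t[1]; st=t[2] if len(t)>2 else step; rows=[]
        w=Rot.from_matrix(R.T@Rg).as_rotvec(); n=max(1,int(np.ceil(max(np.linalg.norm(P-p)*1000/st,np.linalg.norm(w)/ang))))
        p0,R0=p,R
        for i in range(1,n+1):
            Pi=p0+(P-p0)*i/n; Ri=R0@Rot.from_rotvec(w*i/n).as_matrix()
            d=(R.T@(Pi-p)*1000).round(1 if n<3 else 0 if i<n else 1); v=Rot.from_matrix(R.T@Ri).as_rotvec().round(3)
            p=p+R@d/1000; R=R@Rot.from_rotvec(v).as_matrix(); rows.append([float(x) for x in np.r_[d,v]])
        if pr:
            print("->",np.round(t[0],3)); [print("  ",r) for r in rows]
    return p,R
E
python3 - <<'E'
from plan import *
y=.0495; Rg=Rtool([0,0,-1],[np.cos(y),np.sin(y),0])
plan([([.596,.160,.27],Rg),([.596,.160,.139],Rg)])
E
```

```text
-> [0.596 0.16  0.27 ]
   [-40.0, -16.0, -4.0, 0.0, -0.0, 0.093]
   [-42.0, -12.0, -4.0, 0.0, -0.0, 0.093]
   [-43.0, -8.0, -3.0, 0.0, -0.0, 0.093]
   [-43.0, -5.0, -4.0, 0.0, -0.0, 0.093]
   [-43.0, -0.0, -4.0, 0.0, -0.0, 0.092]
   [-43.0, 4.0, -4.0, 0.0, -0.0, 0.093]
   [-43.0, 7.0, -4.0, 0.0, -0.0, 0.093]
   [-42.0, 12.0, -3.0, 0.0, -0.0, 0.093]
   [-41.0, 16.0, -4.0, 0.0, -0.0, 0.093]
   [-39.0, 19.0, -4.0, 0.0, -0.0, 0.093]
   [-37.0, 22.0, -4.0, 0.0, -0.0, 0.093]
   [-34.2, 26.4, -3.5, 0.0, -0.0, 0.093]
-> [0.596 0.16  0.139]
   [-0.0, 0.0, 44.0, 0.0, -0.0, -0.0]
   [-0.0, 0.0, 43.0, 0.0, -0.0, -0.0]
   [-0.0, 0.0, 44.0, 0.0, -0.0, -0.0]
```

>>> {"method": "arm_command", "body": {
  "series": [
    [-40,-16,-4,0,0,0.093,-0.1],
    [-42,-12,-4,0,0,0.093,-0.1],
    [-43,-8,-3,0,0,0.093,-0.1],
    [-43,-5,-4,0,0,0.093,-0.1],
    [-43,0,-4,0,0,0.092,-0.1],
    [-43,4,-4,0,0,0.093,-0.1],
    [-43,7,-4,0,0,0.093,-0.1],
    [-42,12,-3,0,0,0.093,-0.1]
  ]
}}

```text
time_s: 3.25
eef_pos: [0.474, 0.2816, 0.2608]
ee_rot: [0.545, 0.838, 0.0, 0.0]
wrist_force: [-0.6, -0.2, -0.4]
width: 0.0515
```

>>> {"method": "arm_command", "body": {
  "series": [
    [-41,16,-4,0,0,0.093,-0.1],
    [-39,19,-4,0,0,0.093,-0.1],
    [-37,22,-4,0,0,0.093,-0.1],
    [-34,26,-3.5,0,0,0.093,-0.1],
    [0,0,0,0,0,0,-0.1],
    [0,0,0,0,0,0,-0.1]
  ]
}}

```text
time_s: 4.0
eef_pos: [0.5951, 0.1603, 0.2757]
ee_rot: [0.689, 0.724, -0.0, -0.001]
wrist_force: [-0.4, -0.6, -0.2]
width: 0.0515
```

Run:
```python
from plan import *
print(now())
y=.0495; Rg=Rtool([0,0,-1],[np.cos(y),np.sin(y),0])
plan([([.596,.160,.139],Rg)])
```

```text
(array([0.59509369, 0.16033726, 0.27569525]), array([[-4.91804190e-02,  9.98789334e-01, -1.07316219e-03],
       [ 9.98789693e-01,  4.91810906e-02,  6.08606338e-04],
       [ 6.60648806e-04, -1.04193182e-03, -9.99999239e-01]]))
-> [0.596 0.16  0.139]
   [-0.0, 0.0, 44.0, -0.0, -0.0, -0.0]
   [-0.0, 1.0, 43.0, -0.001, -0.0, -0.0]
   [-0.5, -0.0, 43.7, -0.0, -0.001, -0.0]
```

>>> {"method": "arm_command", "body": {
  "series": [
    [0,0,44,0,0,0,-0.1],
    [0,0,44,0,0,0,-0.1],
    [0,0,43,0,0,0,-0.1],
    [0,0,0,0,0,0,1],
    [0,0,0,0,0,0,1],
    [0,0,0,0,0,0,1]
  ],
  "force": 25
}}

```text
time_s: 4.75
eef_pos: [0.5969, 0.1607, 0.1474]
ee_rot: [0.689, 0.724, 0.002, 0.001]
wrist_force: [-0.6, 0.2, 0.1]
width: 0.0249
```

>>> {"method": "arm_command", "body": {
  "series": [
    [20,0,0,0,0,0,1],
    [20,0,0,0,0,0,1],
    [20,0,0,0,0,0,1],
    [20,0,0,0,0,0,1],
    [10,0,0,0,0,0,1],
    [0,0,0,0,0,0,1]
  ]
}}

```text
time_s: 5.5
eef_pos: [0.5918, 0.2532, 0.1471]
ee_rot: [0.689, 0.725, 0.002, 0.0]
wrist_force: [-0.2, 2.3, 6.0]
width: 0.0199
```

>>> {"method": "arm_command", "body": {
  "series": [
    [3,0,0,0,0,0,1],
    [0,0,0,0,0,0,1],
    [3,0,0,0,0,0,1],
    [0,0,0,0,0,0,1],
    [3,0,0,0,0,0,1],
    [0,0,0,0,0,0,1]
  ]
}}

```text
time_s: 6.25
eef_pos: [0.5914, 0.2605, 0.1471]
ee_rot: [0.689, 0.725, 0.001, 0.001]
wrist_force: [-0.0, -1.4, 6.8]
width: 0.0195
```

>>> {"method": "arm_command", "body": {
  "series": [
    [3,0,0,0,0,0,1],
    [0,0,0,0,0,0,1],
    [3,0,0,0,0,0,1],
    [0,0,0,0,0,0,1]
  ]
}}

```text
time_s: 6.75
eef_pos: [0.591, 0.2665, 0.1472]
ee_rot: [0.689, 0.725, 0.001, 0.001]
wrist_force: [-0.3, -2.6, 7.0]
width: 0.0196
```

Run:
```python
from plan import *
s=robot.sense();print(s["eef_pos"],s["wrist_force"])
```

```text
[0.59102128 0.26651813 0.14715099] [-0.31731846 -2.57118694  7.00502213]
```

>>> {"method": "arm_command", "body": {
  "series": [
    [2,0,0,0,0,0,1],
    [0,0,0,0,0,0,1],
    [2,0,0,0,0,0,1],
    [0,0,0,0,0,0,1],
    [2,0,0,0,0,0,1],
    [0,0,0,0,0,0,1]
  ]
}}

```text
time_s: 7.5
eef_pos: [0.5907, 0.2724, 0.1471]
ee_rot: [0.689, 0.725, 0.001, 0.001]
wrist_force: [0.3, -2.3, 6.5]
width: 0.0203
```

>>> {"method": "arm_command", "body": {
  "series": [
    [2,0,0,0,0,0,1],
    [0,0,0,0,0,0,1],
    [2,0,0,0,0,0,1],
    [0,0,0,0,0,0,1],
    [2,0,0,0,0,0,1],
    [0,0,0,0,0,0,1]
  ]
}}

```text
time_s: 8.25
eef_pos: [0.5907, 0.2734, 0.1471]
ee_rot: [0.689, 0.725, -0.002, 0.004]
wrist_force: [0.2, -13.8, 8.0]
width: 0.02
```

Run:
```python
from plan import *
cv2.imwrite("pics/c1.png",np.vstack([cv2.resize(viewer.grab_frame("top")[160:270,20:220],None,fx=3,fy=3)[:300],cv2.resize(viewer.grab_frame("side")[120:220,180:380],None,fx=3,fy=3)])[...,::-1])
```

```text
(no output)
```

View pics/c1.png

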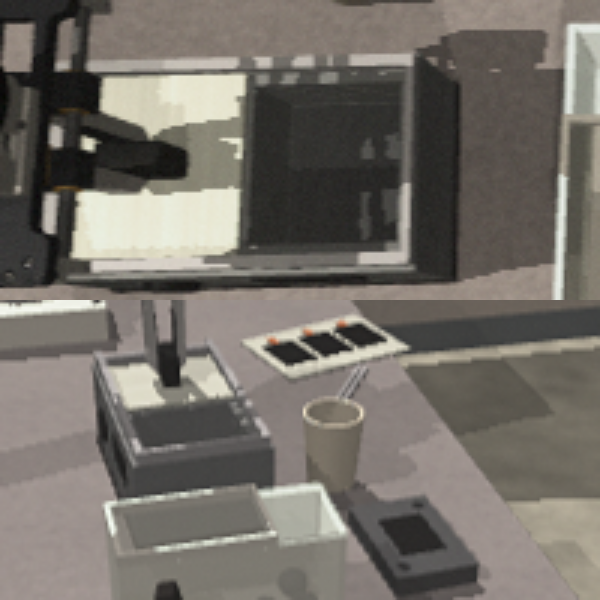

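>>> {"method": "arm_command", "body": {
  "series": [
    [-3,0,0,0,0,0,1],
    [0,0,0,0,0,0,-0.2],
    [0,0,0,0,0,0,-0.2],
    [0,0,0,0,0,0,-0.2],
    [0,0,-45,0,0,0,-0.2],
    [0,0,-50,0,0,0,-0.2],
    [0,0,-50,0,0,0,-0.2],
    [0,0,0,0,0,0,-0.2]
  ]
}}

```text
time_s: 9.35
eef_pos: [0.5919, 0.2752, 0.2949]
ee_rot: [0.689, 0.724, 0.004, 0.002]
wrist_force: [0.4, 0.5, -0.0]
width: 0.0563
```

```bash
cat >> plan.py <<'E'
# scoop model: polylines for fit. boxes in scoop frame
BOWL=np.vstack([box(-.036,.037,-.0355,.0355,0,.0025),box(-.036,.008,-.0355,.0355,0,.024),box(-.036,-.034,-.0355,.0355,0,.028)])
HAN=np.array([[x+dx,yy,z] for x,z in((-.042,0),(-.081,.171)) for dx in(-.008,.008) for yy in(-.011,.011)])
def full(c,n,**k):
    r=getattr(finder,"place_of")(c,n); return [(np.round(d["location"],1).tolist(),round(d["p"],2)) for d in r][:3]
def scoop_fit(p0):
    ms={}
    for c in("top","side"):
        viewer.grab_frame(c); l=finder.silhouettes(c,"scoop")
        if l: ms[c]=l[0]["pixels"].astype(float); print(c,l[0]["p"],l[0]["pixels"].sum())
    def f(v):
        s=0;p=[v[0]/100,v[1]/100,v[2]/10]
        for c,m in ms.items():
            h=np.maximum(hullmask(c,T(p,BOWL+[0,0,.003])),hullmask(c,T(p,HAN+[0,0,.003]))); s+=1-np.minimum(h,m).sum()/np.maximum(h,m).sum()
        return s
    v0=np.array([p0[0]*100,p0[1]*100,p0[2]*10])
    r=minimize(f,v0,method="Nelder-Mead",options=dict(initial_simplex=v0+np.array([[0,0,0],[2,0,0],[0,2,0],[0,0,1.5]]),xatol=.005,fatol=1e-5))
    return r.x/[100,100,10],r.fun/len(ms)
E
python3 - <<'E'
from plan import *
print(robot.sense()["eef_pos"])
r=scoop_fit([.588,-.243,-.25]);print(r)
for n in("scoop","scoop_grip","scoop_nose"):
    a=full("side",n);b=full("top",n);print(n,a,b,tri("side",a[0][0],"top",b[0][0]).round(4))
g=T(r[0],np.array([[-.076,0,.151],[.037,0,.003]]));print(g,projN("top",g),projN("side",g))
E
```

```text
[0.59187691 0.27520304 0.29490666]
top 0.68 1140
side 0.71 1219
(array([ 0.59005505, -0.24332964, -0.29686422]), np.float64(0.10982523968502861))
scoop [([266.1, 271.1], 0.63)] [([314.6, 230.4], 0.97)] [ 0.5846 -0.2376  0.0006]
scoop_grip [([241.9, 223.6], 0.64)] [([312.5, 258.2], 0.58)] [ 0.5221 -0.2179  0.1476]
scoop_nose [([286.3, 272.6], 0.56)] [([320.9, 213.0], 0.96)] [ 0.63   -0.2528 -0.0015]
[[ 0.51737941 -0.22109789  0.151     ]
 [ 0.62543662 -0.25415299  0.003     ]] [[314.78185066 257.23107726]
 [321.8361612  213.86671498]] [[237.30142795 223.88297933]
 [284.04256257 272.13151447]]
```

```bash
cat >> plan.py <<'E'
LEAN=np.arctan2(39,171)
def Rs(yaw,nu=0.):
    """tool rotation for scoop heading yaw, nose up by nu"""
    M=Rz(yaw)@Rot.from_euler("y",-nu).as_matrix()   # scoop rotation
    return M@np.c_[[np.cos(LEAN),0,np.sin(LEAN)],[0,-1,0],[np.sin(LEAN),0,-np.cos(LEAN)]]
E
python3 - <<'E'
from plan import *
R=Rs(-.29);g=np.array([.519,-.220,.150])
print(np.linalg.det(R))
plan([(g-.11*R[:,2],R),(g,R)])
E
```

```text
0.9999999999999996
-> [ 0.496 -0.213  0.257]
   [-37.0, -9.0, 2.0, -0.017, 0.012, 0.146]
   [-38.0, -4.0, 1.0, -0.016, 0.011, 0.146]
   [-38.0, 2.0, 2.0, -0.017, 0.012, 0.147]
   [-38.0, 7.0, 0.0, -0.016, 0.012, 0.146]
   [-36.0, 13.0, 1.0, -0.017, 0.012, 0.146]
   [-33.0, 18.0, -0.0, -0.016, 0.011, 0.146]
   [-31.0, 22.0, -0.0, -0.017, 0.012, 0.146]
   [-27.0, 27.0, 0.0, -0.016, 0.012, 0.147]
   [-23.0, 31.0, 1.0, -0.017, 0.012, 0.146]
   [-19.0, 33.0, 0.0, -0.016, 0.011, 0.146]
   [-13.0, 36.0, 1.0, -0.017, 0.012, 0.146]
   [-8.0, 37.0, 2.0, -0.016, 0.012, 0.146]
   [-2.0, 38.4, 2.2, -0.017, 0.012, 0.147]
-> [ 0.519 -0.22   0.15 ]
   [-0.0, -0.0, 37.0, 0.0, -0.0, -0.0]
   [-0.0, -0.0, 36.0, 0.0, -0.0, -0.0]
   [-0.1, -0.0, 37.0, 0.0, -0.0, -0.0]
```

>>> {"method": "arm_command", "body": {
  "series": [
    [-37,-9,2,-0.017,0.012,0.146,-0.2],
    [-38,-4,1,-0.016,0.011,0.146,-0.2],
    [-38,2,2,-0.017,0.012,0.147,-0.2],
    [-38,7,0,-0.016,0.012,0.146,-0.2],
    [-36,13,1,-0.017,0.012,0.146,-0.2],
    [-33,18,0,-0.016,0.011,0.146,-0.2],
    [-31,22,0,-0.017,0.012,0.146,-0.2],
    [-27,27,0,-0.016,0.012,0.147,-0.2]
  ]
}}

```text
time_s: 10.85
eef_pos: [0.5308, -0.0262, 0.2739]
ee_rot: [0.973, 0.219, 0.076, 0.011]
wrist_force: [1.9, -0.4, -0.5]
width: 0.0566
```

>>> {"method": "arm_command", "body": {
  "series": [
    [-23,31,1,-0.017,0.012,0.146,-0.2],
    [-19,33,0,-0.016,0.011,0.146,-0.2],
    [-13,36,1,-0.017,0.012,0.146,-0.2],
    [-8,37,2,-0.016,0.012,0.146,-0.2],
    [-2,38,2,-0.017,0.012,0.147,-0.2],
    [0,0,0,0,0,0,-0.2],
    [0,0,0,0,0,0,-0.2]
  ]
}}

```text
time_s: 11.72
eef_pos: [0.4945, -0.2117, 0.2637]
ee_rot: [0.983, -0.143, 0.111, 0.016]
wrist_force: [-0.8, -0.2, 0.4]
width: 0.0564
```

Run:
```python
from plan import *
print(now()[0],robot.sense()["q"].round(2))
r=scoop_fit([.588,-.243,-.25]);print(r)
print(full("top","scoop_nose"),full("side","scoop_nose"))
R=Rs(-.29);g=np.array([.519,-.220,.150])
plan([(g,R)])
```

```text
[ 0.49451677 -0.21165276  0.26366111] [-0.58  0.08  1.69  0.07  1.15  1.26]
top 0.79 1125
side 0.64 1181
(array([ 0.59042369, -0.24334622, -0.27780327]), np.float64(0.12987314711081666))
[([321.6, 211.6], 0.93)] [([285.6, 271.9], 0.97)]
-> [ 0.519 -0.22   0.15 ]
   [-0.0, 0.0, 37.0, -0.0, -0.001, 0.0]
   [-0.0, 1.0, 37.0, -0.001, -0.0, 0.001]
   [-0.5, 0.4, 36.7, 0.0, -0.001, -0.0]
```

>>> {"method": "arm_command", "body": {
  "series": [
    [0,0.5,37,0,0,0,-0.2],
    [0,0.5,37,0,0,0,-0.2],
    [-0.5,0.4,36.7,0,-0.001,0,-0.2],
    [0,0,0,0,0,0,-0.2]
  ],
  "force": 45
}}

```text
time_s: 12.52
eef_pos: [0.5161, -0.219, 0.1531]
ee_rot: [0.984, -0.143, 0.108, 0.015]
wrist_force: [-0.7, -0.3, -0.0]
width: 0.0561
```

>>> {"method": "arm_command", "body": {
  "series": [
    [0,0,0,0,0,0,1],
    [0,0,0,0,0,0,1],
    [0,0,0,0,0,0,1],
    [0,0,0,0,0,0,1],
    [0,0,0,0,0,0,1],
    [0,0,0,0,0,0,1]
  ]
}}

```text
time_s: 13.28
eef_pos: [0.5177, -0.2205, 0.1567]
ee_rot: [0.983, -0.144, 0.112, 0.016]
wrist_force: [-1.8, 1.6, 6.2]
width: 0.0216
```

Run:
```python
from plan import *
p,R=now();print(p,p+.006*R[:,2],R[:,2],robot.sense()["wrist_force"].round(1))
r=scoop_fit([.588,-.243,-.27]);print(r)
cv2.imwrite("pics/g1.png",np.hstack([cv2.resize(viewer.grab_frame("top")[150:290,250:380],None,fx=3,fy=3),cv2.resize(viewer.grab_frame("side")[170:310,200:330],None,fx=3,fy=3)])[...,::-1])
```

```text
[ 0.51773882 -0.22054106  0.15665272] [ 0.51902774 -0.22092478  0.15080538] [ 0.21482153 -0.06395339 -0.97455717] [-1.8  1.6  6.2]
top 0.97 976
(array([ 0.59095719, -0.24353169, -0.30311387]), np.float64(0.24449620649389558))
```

View pics/g1.png

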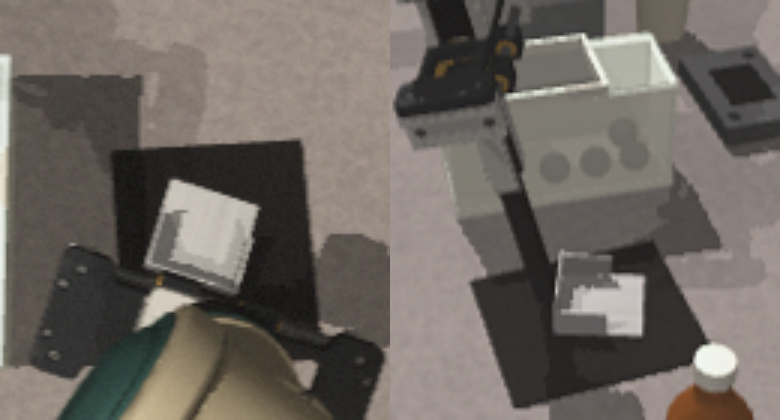

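```bash
cat >> plan.py <<'E'
import json
def jar_frame(X,j): 
    d=np.asarray(X)-[j[0],j[1],0]; return Rz(-j[2])@d
JP=json.load(open("poses.json"))["jar"]
def circ(c,j,x0,x1): pass
def G(xn,zn,nu,pose,y=0.,dg=(-.113,0,.148)):
    """grasp point world and tool R with lip middle at (xn,y,zn) of frame pose(x,y,yaw), nose up nu(deg)"""
    nu=np.radians(nu);a,b=dg[0],dg[2]
    P=np.array([xn+a*np.cos(nu)-b*np.sin(nu),y,zn+a*np.sin(nu)+b*np.cos(nu)])
    return T(pose,P[None])[0],Rs(pose[2],nu)
E
python3 - <<'E'
from plan import *
print(JP)
for px in([242.5,210],[243,227.5],[226,193.5],[243.5,193.5]):
    print((jar_frame(onz("top",px,.023),JP)*1000).round(0), (jar_frame(onz("top",px,.03),JP)*1000).round(0))
for px in([300,424],[354,416],[390,378],[406,407]):
    print((jar_frame(onz("side",[180+px[0]/4,120+px[1]/4],.023),JP)*1000).round(0))
# refit jar with fresh masks, several times
viewer.grab_frame("top")
for i in range(3):
    l=finder.silhouettes("top","jar")
    if l:
        r=fit({"top":l[0]["pixels"].astype(float)},JAR,JP);print(r[0].round(4),round(r[1],3),l[0]["p"])
    viewer.grab_frame("top")
print(now()[0])
for c in("top",):
  for n in("ball1_center",):
    print([(np.round(d["location"],1).tolist(),round(d["p"],2)) for d in finder.place_of(c,n)])
j=JP
t=[]
p,R=now();g=p+.006*R[:,2]
up=g+[0,0,.17]
plan([(up,R)])
E
```

```text
[0.5922, -0.0533, 0.0115]
[ 34. -18.  23.] [ 33. -19.  30.]
[ -6. -21.  23.] [ -7. -21.  30.]
[71. 20. 23.] [70. 20. 30.]
[ 72. -19.  23.] [ 71. -20.  30.]
[ -5. -22.  23.]
[ 34. -22.  23.]
[72. 17. 23.]
[ 74. -21.  23.]
[ 0.5918 -0.0538  0.0138] 0.08 0.83
[ 0.5924 -0.054   0.0103] 0.067 0.82
[ 0.5927 -0.0545  0.0132] 0.072 0.68
[ 0.51775092 -0.22052993  0.15669257]
[]
-> [ 0.519 -0.221  0.321]
   [10.0, -0.0, -41.0, 0.0, 0.0, 0.0]
   [9.0, -0.0, -42.0, 0.0, 0.0, 0.0]
   [10.0, -0.0, -41.0, 0.0, 0.0, 0.0]
   [9.1, -0.0, -41.7, 0.0, 0.0, 0.0]
```

```bash
sed -i 's/^JP=.*/JP=[.5922,-.0538,.012]/' plan.py
python3 - <<'E'
from plan import *
p,R=now();g=p+.006*R[:,2]
plan([(g+[0,0,.17],R),(*G(-.027,.18,-40,JP),),])
E
```

```text
-> [ 0.519 -0.221  0.321]
   [10.0, -0.0, -41.0, 0.0, 0.0, 0.0]
   [9.0, -0.0, -42.0, 0.0, 0.0, 0.0]
   [10.0, -0.0, -41.0, 0.0, 0.0, 0.0]
   [9.1, -0.0, -41.7, 0.0, 0.0, 0.0]
-> [ 0.574 -0.054  0.366]
   [3.0, -29.0, -7.0, -0.006, -0.116, -0.051]
   [4.0, -30.0, -7.0, -0.007, -0.116, -0.051]
   [4.0, -29.0, -9.0, -0.006, -0.115, -0.051]
   [5.0, -28.0, -8.0, -0.007, -0.116, -0.051]
   [5.0, -29.0, -10.0, -0.006, -0.116, -0.051]
   [5.5, -27.5, -10.5, -0.006, -0.116, -0.051]
```

>>> {"method": "arm_command", "body": {
  "series": [
    [5,0,-20,0,0,0,1],
    [9,0,-40,0,0,0,1],
    [10,0,-42,0,0,0,1],
    [10,0,-41,0,0,0,1],
    [4.5,0,-22,0,0,0,1],
    [0,0,0,0,0,0,1]
  ]
}}

```text
time_s: 14.72
eef_pos: [0.5187, -0.2211, 0.3266]
ee_rot: [0.983, -0.144, 0.112, 0.017]
wrist_force: [-0.1, -0.3, -1.9]
width: 0.0216
```

>>> {"method": "arm_command", "body": {
  "series": [
    [3,-29,-7,-0.006,-0.116,-0.051,1],
    [4,-30,-7,-0.007,-0.116,-0.051,1],
    [4,-29,-9,-0.006,-0.115,-0.051,1],
    [5,-28,-8,-0.007,-0.116,-0.051,1],
    [5,-29,-10,-0.006,-0.116,-0.051,1],
    [5.5,-27.5,-10.5,-0.006,-0.116,-0.051,1],
    [0,0,0,0,0,0,1],
    [0,0,0,0,0,0,1]
  ]
}}

```text
time_s: 15.72
eef_pos: [0.5771, -0.0545, 0.3683]
ee_rot: [0.972, 0.006, -0.236, 0.001]
wrist_force: [0.6, -0.3, -1.0]
width: 0.0216
```

```bash
cat >> plan.py <<'E'
def nose_now(j=None):
    p,R=now(); g=p+.006*R[:,2]
    M=R@np.linalg.inv(Rs(0,0)); n=g+M@np.array([.113,0,-.148]); j=j or JP
    f=Rz(-j[2])@M; return (jar_frame(n,j)*1000).round(1),"nu",np.degrees(np.arctan2(f[2,0],f[0,0])).round(2),"yaw",np.degrees(np.arctan2(f[1,0],f[0,0])).round(2),"roll",np.degrees(f[2,1]).round(2)
E
python3 - <<'E'
from plan import *
print(nose_now(),robot.sense()["q"].round(2),robot.sense()["width"])
p,R=now();g=p+.006*R[:,2];M=R@np.linalg.inv(Rs(0,0))
im={c:viewer.grab_frame(c) for c in("top","side")}
o=[]
for c,(x0,y0) in(("top",(190,140)),("side",(200,110))):
    a=cv2.resize(im[c][y0:y0+130,x0:x0+130],None,fx=3,fy=3)[...,::-1].copy()
    for q in([.037,.0355,0],[.037,-.0355,0],[-.036,.0355,0],[-.036,-.0355,0],[.008,.0355,.024],[.008,-.0355,.024]):
        w=proj(c,g+M@(np.array(q)-[-.076,0,.148])); cv2.circle(a,tuple(((w-[x0,y0])*3+1).astype(int)),2,(0,0,255),-1)
    for z in(.127,):
        for q in([-.1,.04,z],[-.1,-.04,z],[.035,.04,z],[.035,-.04,z]):
            w=proj(c,T(JP,np.array([q]))[0]);cv2.circle(a,tuple(((w-[x0,y0])*3+1).astype(int)),2,(0,255,0),-1)
    o.append(a)
cv2.imwrite("pics/a1.png",np.hstack(o))
E
```

```text
(array([-27.1,  -0.4, 177. ]), 'nu', np.float64(-40.19), 'yaw', np.float64(0.0), 'roll', np.float64(0.05)) [-0.16  0.53  0.87 -0.1   2.21  1.35] 0.021580853219996216
```

View pics/a1.png

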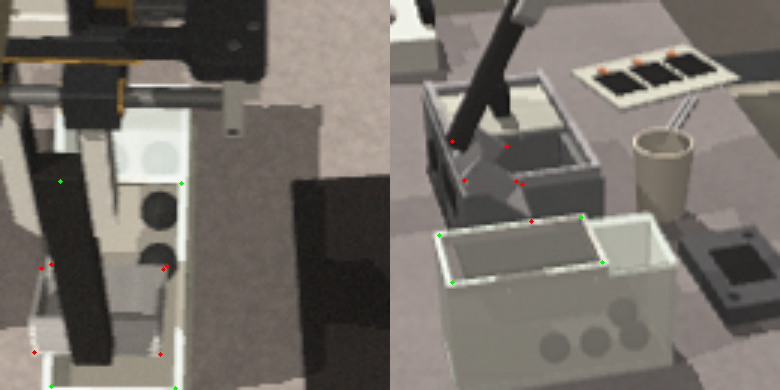

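Run:
```python
from plan import *
plan([(*G(-.027,.10,-40,JP),),(*G(-.027,.018,-40,JP),)])
```

```text
-> [ 0.574 -0.054  0.286]
   [18.1, -0.5, 35.0, -0.001, 0.0, -0.001]
   [18.1, -0.4, 35.0, -0.0, 0.001, -0.0]
-> [ 0.574 -0.054  0.204]
   [18.7, -0.0, 36.5, -0.0, -0.0, -0.0]
   [18.7, -0.0, 36.5, -0.0, -0.0, -0.0]
```

>>> {"method": "arm_command", "body": {
  "series": [
    [9,-0.5,17.5,0,0.001,0,1],
    [9,-0.4,17.5,0,0,0,1],
    [9,0,17.5,0,0,0,1],
    [9,0,17.5,0,0,0,1],
    [9.4,0,18.2,0,0,0,1],
    [9.4,0,18.2,0,0,0,1],
    [9.3,0,18.3,0,0,0,1],
    [9.3,0,18.3,0,0,0,1]
  ]
}}

```text
time_s: 16.82
eef_pos: [0.5762, -0.0541, 0.2099]
ee_rot: [0.972, 0.005, -0.234, 0.001]
wrist_force: [-0.4, -0.0, -2.2]
width: 0.0219
```

Run:
```python
from plan import *
print(nose_now(),robot.sense()["wrist_force"].round(1))
plan([(*G(-.026,.013,-40,JP),),(*G(-.010,.0095,-36,JP),8),(*G(.010,.0095,-25,JP),8),(*G(.03,.0095,-12,JP),8)],ang=.1)
```

```text
(array([-26.8,  -0.1,  18.6]), 'nu', np.float64(-39.87), 'yaw', np.float64(-0.11), 'roll', np.float64(0.02)) [-0.4 -0.  -2.2]
-> [ 0.575 -0.054  0.199]
   [3.7, -0.2, 4.4, -0.001, -0.002, -0.002]
-> [ 0.578 -0.054  0.196]
   [3.8, 0.0, 1.6, -0.0, 0.07, 0.0]
-> [ 0.562 -0.054  0.191]
   [-5.0, 0.0, 3.0, -0.0, 0.064, 0.0]
   [-4.0, 0.0, 3.0, -0.0, 0.064, 0.0]
   [-5.4, 0.0, 3.2, -0.0, 0.064, 0.0]
-> [ 0.542 -0.054  0.178]
   [-4.0, 0.0, 4.0, -0.0, 0.057, 0.0]
   [-5.0, 0.0, 5.0, -0.0, 0.056, 0.0]
   [-5.0, 0.0, 3.0, -0.0, 0.057, 0.0]
   [-5.3, 0.0, 4.0, -0.0, 0.056, 0.0]
```

Run:
```python
from plan import *
plan([(*G(-.026,.0125,-40,JP),),(*G(-.010,.009,-34,JP),8),(*G(.010,.009,-24,JP),8),(*G(.03,.009,-12,JP),8)],ang=.045)
```

```text
-> [ 0.575 -0.054  0.199]
   [3.9, -0.2, 4.8, -0.001, -0.002, -0.002]
-> [ 0.571 -0.054  0.195]
   [-1.0, 0.0, 2.0, -0.0, 0.035, 0.0]
   [-0.0, 0.0, 1.0, -0.0, 0.035, 0.0]
   [-1.3, 0.0, 1.8, -0.0, 0.034, 0.0]
-> [ 0.559 -0.054  0.19 ]
   [-3.0, 0.0, 2.0, -0.0, 0.044, 0.0]
   [-2.0, 0.0, 2.0, -0.0, 0.043, 0.0]
   [-3.0, 0.0, 2.0, -0.0, 0.044, 0.0]
   [-3.2, 0.0, 2.1, -0.0, 0.044, 0.0]
-> [ 0.542 -0.054  0.177]
   [-3.0, 0.0, 3.0, -0.0, 0.042, 0.0]
   [-3.0, 0.0, 3.0, -0.0, 0.042, 0.0]
   [-3.0, 0.0, 3.0, -0.0, 0.042, 0.0]
   [-4.0, 0.0, 3.0, -0.0, 0.042, 0.0]
   [-3.4, 0.0, 2.7, -0.0, 0.041, 0.0]
```

>>> {"method": "arm_command", "body": {
  "series": [
    [3.9,-0.2,4.8,-0.001,-0.002,-0.002,1],
    [-0.8,0,1.6,0,0.035,0,1],
    [-0.8,0,1.6,0,0.035,0,1],
    [-0.8,0,1.6,0,0.034,0,1],
    [0,0,0,0,0,0,1]
  ]
}}

```text
time_s: 17.45
eef_pos: [0.5736, -0.0534, 0.2016]
ee_rot: [0.983, 0.006, -0.184, 0.001]
wrist_force: [-0.0, -0.9, -1.3]
width: 0.0216
```

```bash
sed -i 's/round(1 if n<3 else 0 if i<n else 1)/round(1)/' plan.py
python3 - <<'E'
from plan import *
print(nose_now(),robot.sense()["wrist_force"].round(1))
plan([(*G(.010,.009,-24,JP),8),(*G(.03,.009,-12,JP),8)],ang=.05)
E
```

```text
(array([-10. ,   0.7,  10.2]), 'nu', np.float64(-34.05), 'yaw', np.float64(0.07), 'roll', np.float64(0.02)) [-0.  -0.9 -1.3]
-> [ 0.559 -0.054  0.19 ]
   [-2.6, 0.1, 2.5, -0.0, 0.044, 0.0]
   [-2.7, 0.2, 2.4, -0.0, 0.044, 0.001]
   [-2.8, 0.1, 2.3, -0.0, 0.044, -0.0]
   [-2.9, 0.2, 2.1, -0.0, 0.043, 0.0]
-> [ 0.542 -0.054  0.177]
   [-3.0, 0.0, 3.2, -0.0, 0.042, 0.0]
   [-3.2, 0.0, 3.1, -0.0, 0.042, 0.0]
   [-3.3, 0.0, 2.9, -0.0, 0.042, 0.0]
   [-3.4, 0.0, 2.8, -0.0, 0.042, 0.0]
   [-3.5, 0.0, 2.7, -0.0, 0.042, 0.0]
```

>>> {"method": "arm_command", "body": {
  "series": [
    [-2.6,0.1,2.5,0,0.044,0,1],
    [-2.7,0.2,2.4,0,0.044,0,1],
    [-2.8,0.1,2.3,0,0.044,0,1],
    [-2.9,0.2,2.1,0,0.043,0,1],
    [-3,0,3.2,0,0.042,0,1],
    [-3.2,0,3.1,0,0.042,0,1],
    [-3.3,0,2.9,0,0.042,0,1],
    [-3.4,0,2.8,0,0.042,0,1]
  ]
}}

```text
time_s: 18.45
eef_pos: [0.5443, -0.0542, 0.1853]
ee_rot: [1.0, 0.007, -0.016, -0.0]
wrist_force: [-0.0, -0.0, -1.8]
width: 0.0218
```

>>> {"method": "arm_command", "body": {
  "series": [
    [-3.5,0,2.7,0,0.042,0,1],
    [0,0,0,0,0,0,1]
  ]
}}

```text
time_s: 18.7
eef_pos: [0.5417, -0.0541, 0.1822]
ee_rot: [1.0, 0.007, 0.006, -0.001]
wrist_force: [-1.3, -0.2, -2.1]
width: 0.022
```

Run:
```python
from plan import *
print(nose_now(),robot.sense()["wrist_force"].round(1))
plan([(*G(.060,.0085,-12,JP),6),(*G(.088,.0085,-12,JP),4)],ang=.05)
im={c:viewer.grab_frame(c) for c in("top","side")}
cv2.imwrite("pics/b1.png",np.hstack([cv2.resize(im[c][y0:y0+100,x0:x0+100],None,fx=4,fy=4)[...,::-1] for c,(x0,y0) in(("top",(190,160)),("side",(205,170)))]))
```

```text
(array([28.8,  0.6,  7.7]), 'nu', np.float64(-12.17), 'yaw', np.float64(0.09), 'roll', np.float64(0.05)) [-1.3 -0.2 -2.1]
-> [ 0.572 -0.054  0.177]
   [5.1, 0.1, -0.0, -0.0, 0.001, 0.0]
   [5.1, 0.0, -0.1, -0.0, 0.0, 0.0]
   [5.1, 0.1, -0.0, -0.0, 0.001, 0.001]
   [5.2, 0.0, -0.0, -0.001, 0.0, -0.0]
   [5.1, 0.1, -0.1, 0.0, 0.001, 0.0]
   [5.1, 0.0, 0.0, 0.0, 0.0, 0.0]
-> [ 0.6   -0.054  0.177]
   [4.0, 0.0, 0.1, 0.0, 0.0, 0.0]
   [4.0, 0.0, 0.0, 0.0, 0.0, 0.0]
   [4.0, 0.0, 0.1, 0.0, 0.0, 0.0]
   [4.0, 0.0, 0.0, 0.0, 0.0, 0.0]
   [4.0, 0.0, 0.1, 0.0, 0.0, 0.0]
   [4.0, 0.0, 0.1, 0.0, 0.0, 0.0]
   [4.0, 0.0, 0.0, 0.0, 0.0, 0.0]
```

View pics/b1.png

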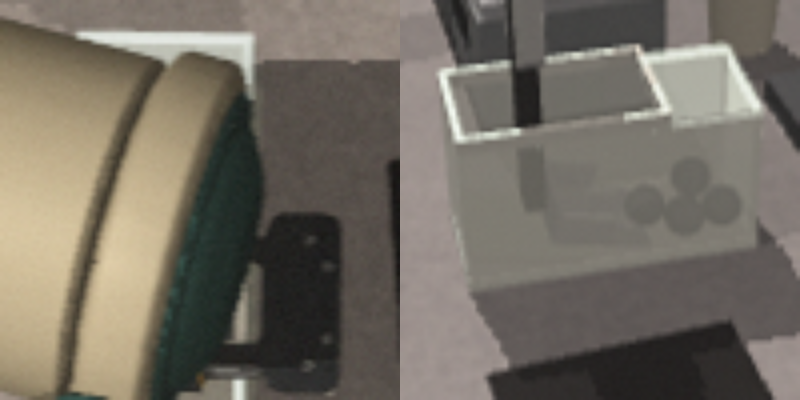

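>>> {"method": "arm_command", "body": {
  "series": [
    [5,0,0,0,0,0,1],
    [5,0,0,0,0,0,1],
    [5,0,0,0,0,0,1],
    [5,0,0,0,0,0,1],
    [5,0,0,0,0,0,1],
    [5,0,0,0,0,0,1],
    [4,0,0,0,0,0,1],
    [0,0,0,0,0,0,1]
  ]
}}

```text
time_s: 19.8
eef_pos: [0.576, -0.0535, 0.1822]
ee_rot: [1.0, 0.007, 0.005, -0.001]
wrist_force: [-6.0, -0.4, 6.8]
width: 0.0216
```

>>> {"method": "arm_command", "body": {
  "series": [
    [3,0,0,0,0,0,1],
    [3,0,0,0,0,0,1],
    [3,0,0,0,0,0,1],
    [3,0,0,0,0,0,1],
    [3,0,0,0,0,0,1],
    [0,0,0,0,0,0,1]
  ]
}}

```text
time_s: 20.55
eef_pos: [0.5913, -0.0535, 0.1822]
ee_rot: [1.0, 0.007, 0.006, -0.0]
wrist_force: [-1.9, 1.5, 1.6]
width: 0.0219
```

Run:
```python
from plan import *
print(nose_now(),robot.sense()["wrist_force"].round(1))
im=viewer.grab_frame("side")
cv2.imwrite("pics/b2.png",cv2.resize(im[170:250,205:305],None,fx=5,fy=5,interpolation=cv2.INTER_CUBIC)[...,::-1])
```

```text
(array([78.3,  0.5,  7.6]), 'nu', np.float64(-12.21), 'yaw', np.float64(0.12), 'roll', np.float64(0.03)) [-1.9  1.5  1.6]
```

View pics/b2.png

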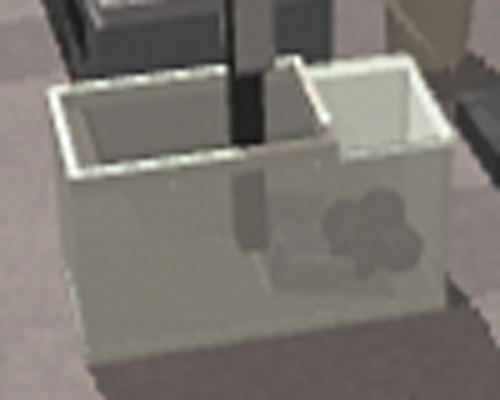

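>>> {"method": "arm_command", "body": {
  "series": [
    [3,0,0,0,0,0,1],
    [3,0,0,0,0,0,1],
    [3,0,0,0,0,0,1],
    [3,0,0,0,0,0,1],
    [0,0,0,0,0,0,1]
  ]
}}

```text
time_s: 21.22
eef_pos: [0.5988, -0.0533, 0.1842]
ee_rot: [1.0, 0.007, 0.001, -0.0]
wrist_force: [-15.1, -0.0, 20.7]
width: 0.0218
```

>>> {"method": "arm_command", "body": {
  "series": [
    [2,0,0,0,0,0,1],
    [2,0,0,0,0,0,1],
    [0,0,0,0,0,0,1]
  ]
}}

```text
time_s: 21.6
eef_pos: [0.6029, -0.0532, 0.1852]
ee_rot: [1.0, 0.007, 0.002, -0.0]
wrist_force: [-16.0, -0.7, 23.9]
width: 0.0217
```

Run:
```python
from plan import *
print(nose_now(),robot.sense()["wrist_force"].round(1))
x=nose_now()[0][0]/1000
plan([(*G(x-.001,.009,-3,JP),),(*G(x-.006,.016,8,JP),),(*G(x-.015,.04,20,JP),)],ang=.06)
```

```text
(array([88.5,  0.8, 10. ]), 'nu', np.float64(-12.67), 'yaw', np.float64(0.15), 'roll', np.float64(0.02)) [-16.   -0.7  23.9]
-> [ 0.575 -0.054  0.163]
   [-9.8, 0.1, 5.5, -0.0, 0.056, 0.001]
   [-10.1, 0.2, 5.0, -0.0, 0.057, 0.001]
   [-10.3, 0.2, 4.3, -0.001, 0.056, 0.001]
-> [ 0.542 -0.054  0.147]
   [-9.0, -0.0, 2.6, 0.0, 0.048, -0.0]
   [-9.0, -0.0, 2.1, 0.0, 0.048, -0.0]
   [-9.2, -0.0, 1.7, 0.0, 0.048, -0.0]
   [-9.2, -0.0, 1.2, 0.001, 0.048, -0.0]
-> [ 0.509 -0.055  0.14 ]
   [-8.7, -0.0, -1.4, -0.0, 0.052, -0.0]
   [-8.5, -0.0, -1.9, -0.0, 0.053, -0.0]
   [-8.5, -0.0, -2.4, -0.0, 0.052, -0.0]
   [-8.4, -0.0, -2.7, -0.0, 0.052, -0.0]
```

>>> {"method": "arm_command", "body": {
  "series": [
    [-4,0,0,0,0,0,1],
    [0,0,0,0,0,0,1]
  ]
}}

```text
time_s: 21.85
eef_pos: [0.6014, -0.0532, 0.1847]
ee_rot: [1.0, 0.007, 0.004, -0.0]
wrist_force: [-12.4, 0.0, 17.9]
width: 0.0218
```

Run:
```python
from plan import *
print(nose_now(),robot.sense()["wrist_force"].round(1))
p,R=now();g=p+.006*R[:,2];M=R@np.linalg.inv(Rs(0,0))
im=viewer.grab_frame("side")
x0,y0,S=215,170,8
a=cv2.resize(im[y0:y0+72,x0:x0+90],None,fx=S,fy=S,interpolation=cv2.INTER_CUBIC).astype(float)
a=np.clip((a-60)*1.9,0,255).astype(np.uint8)[...,::-1].copy()
for q in([.037,.0355,0],[.037,-.0355,0],[-.036,.0355,0],[-.036,-.0355,0],[.008,.0355,.024],[.008,-.0355,.024],[-.036,.0355,.028],[-.036,-.0355,.028],[-.07,0,.119]):
    w=proj("side",g+M@(np.array(q)-[-.076,0,.148])); cv2.circle(a,tuple(((w-[x0,y0])*S+4).astype(int)),3,(0,0,255),-1)
for q in([.1,.04,.008],[.1,-.04,.008],[-.01,.04,.008],[-.01,-.04,.008]):
    w=proj("side",T(JP,np.array([q]))[0]);cv2.circle(a,tuple(((w-[x0,y0])*S+4).astype(int)),3,(0,255,0),-1)
cv2.imwrite("pics/b3.png",a)
```

```text
(array([87.9,  0.7, 10. ]), 'nu', np.float64(-12.35), 'yaw', np.float64(0.14), 'roll', np.float64(0.02)) [-12.4   0.   17.9]
```

View pics/b3.png

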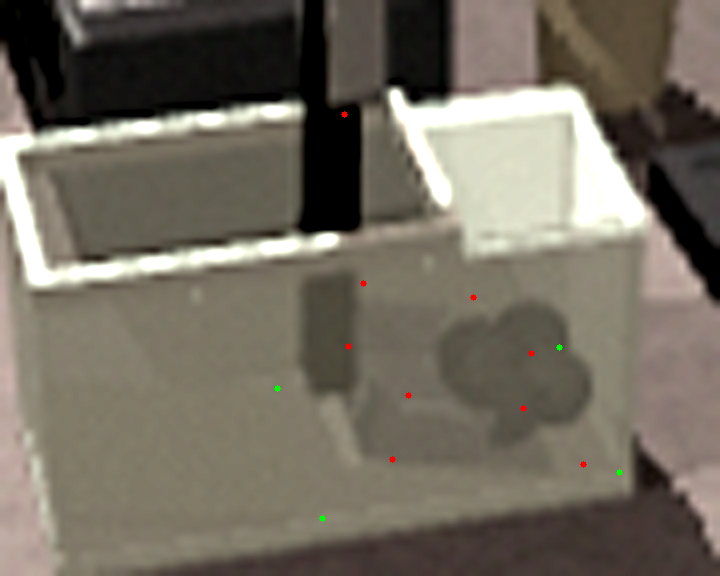

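Run:
```python
from plan import *
plan([(*G(.081,.012,-4,JP),),(*G(.077,.022,8,JP),),(*G(.07,.05,20,JP),)],ang=.06)
```

```text
-> [ 0.571 -0.054  0.168]
   [-10.5, 0.1, 3.7, -0.0, 0.049, 0.001]
   [-10.8, 0.2, 3.1, -0.0, 0.048, 0.001]
   [-10.8, 0.1, 2.7, -0.001, 0.049, 0.0]
-> [ 0.537 -0.054  0.153]
   [-9.3, 0.0, 2.3, 0.0, 0.052, 0.0]
   [-9.4, 0.0, 1.9, 0.0, 0.053, 0.0]
   [-9.5, 0.0, 1.3, 0.0, 0.052, 0.0]
   [-9.6, 0.0, 0.9, 0.0, 0.052, 0.0]
-> [ 0.505 -0.055  0.15 ]
   [-7.8, 0.0, -2.2, 0.0, 0.052, 0.0]
   [-7.7, 0.0, -2.6, 0.0, 0.053, 0.0]
   [-7.6, 0.0, -3.0, 0.0, 0.052, 0.0]
   [-7.4, 0.0, -3.4, 0.0, 0.053, 0.0]
```

>>> {"method": "arm_command", "body": {
  "series": [
    [-10.5,0.1,3.7,0,0.049,0.001,1],
    [-10.8,0.2,3.1,0,0.048,0.001,1],
    [-10.8,0.1,2.7,0,0.049,0,1],
    [0,0,0,0,0,0,1]
  ]
}}

```text
time_s: 22.4
eef_pos: [0.5738, -0.0539, 0.1721]
ee_rot: [0.997, 0.005, 0.082, -0.001]
wrist_force: [-1.3, 0.6, 6.4]
width: 0.0218
```

>>> {"method": "arm_command", "body": {
  "series": [
    [-9.3,0,2.3,0,0.052,0,1],
    [-9.4,0,1.9,0,0.053,0,1],
    [-9.5,0,1.3,0,0.052,0,1],
    [-9.6,0,0.9,0,0.052,0,1],
    [0,0,0,0,0,0,1]
  ]
}}

```text
time_s: 23.02
eef_pos: [0.5384, -0.0544, 0.1568]
ee_rot: [0.983, 0.005, 0.184, -0.002]
wrist_force: [-3.7, 0.9, 7.5]
width: 0.0215
```

>>> {"method": "arm_command", "body": {
  "series": [
    [-7.8,0,-2.2,0,0.052,0,1],
    [-7.7,0,-2.6,0,0.053,0,1],
    [-7.6,0,-3,0,0.052,0,1],
    [-7.4,0,-3.4,0,0.053,0,1],
    [0,0,0,0,0,0,1]
  ]
}}

```text
time_s: 23.65
eef_pos: [0.5034, -0.0542, 0.1508]
ee_rot: [0.959, 0.005, 0.283, -0.003]
wrist_force: [0.9, -0.6, -2.7]
width: 0.0221
```

```bash
cat >> plan.py <<'E'
def pic(fn,pts=True,x0=215,y0=160,S=7,w=100,h=82,c="side"):
    p,R=now();g=p+.006*R[:,2];M=R@np.linalg.inv(Rs(0,0))
    im=viewer.grab_frame(c)
    a=cv2.resize(im[y0:y0+h,x0:x0+w],None,fx=S,fy=S,interpolation=cv2.INTER_CUBIC).astype(float)
    a=np.clip((a-60)*1.9,0,255).astype(np.uint8)[...,::-1].copy()
    if pts:
      for q in([.037,.0355,0],[.037,-.0355,0],[-.036,.0355,0],[-.036,-.0355,0],[.008,.0355,.024],[.008,-.0355,.024],[-.036,.0355,.028],[-.036,-.0355,.028],[-.07,0,.119]):
        v=proj(c,g+M@(np.array(q)-[-.076,0,.148])); cv2.circle(a,tuple(((v-[x0,y0])*S+S/2).astype(int)),3,(0,0,255),-1)
    cv2.imwrite(fn,a)
E
python3 - <<'E'
from plan import *
print(nose_now(),robot.sense()["wrist_force"].round(1))
pic("pics/b4.png")
E
```

```text
(array([71.3,  1. , 45.3]), 'nu', np.float64(20.0), 'yaw', np.float64(-0.14), 'roll', np.float64(0.23)) [ 0.9 -0.6 -2.7]
```

View pics/b4.png

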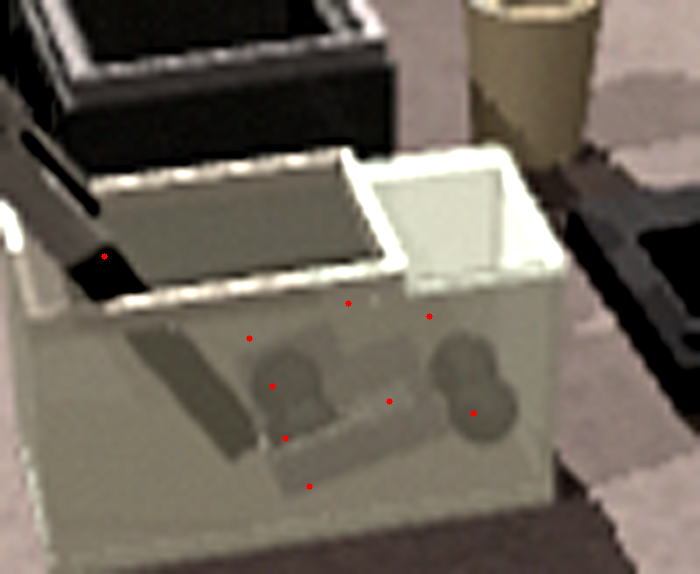

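Run:
```python
from plan import *
plan([(*G(.052,.075,20,JP),),(*G(.033,.108,20,JP),),(*G(.033,.25,20,JP),30)],ang=.06,step=20)
```

```text
-> [ 0.487 -0.055  0.175]
   [-0.8, 0.0, -17.6, -0.001, -0.001, -0.001]
   [-0.9, 0.0, -17.7, -0.001, -0.001, -0.001]
-> [ 0.468 -0.055  0.208]
   [1.0, 0.0, -19.0, 0.0, 0.0, -0.0]
   [0.9, 0.0, -19.0, 0.0, 0.0, -0.0]
-> [ 0.468 -0.055  0.35 ]
   [15.4, 0.0, -23.9, 0.0, 0.0, -0.0]
   [15.4, 0.0, -23.8, 0.0, 0.0, -0.0]
   [15.4, 0.0, -23.9, 0.0, 0.0, -0.0]
   [15.4, 0.1, -23.9, 0.0, 0.0, -0.0]
   [15.4, -0.0, -23.8, 0.0, 0.0, -0.0]
```

>>> {"method": "arm_command", "body": {
  "series": [
    [-0.8,0,-17.6,0,0,0,1],
    [-0.9,0,-17.7,0,0,0,1],
    [1,0,-19,0,0,0,1],
    [0.9,0,-19,0,0,0,1],
    [0,0,0,0,0,0,1]
  ]
}}

```text
time_s: 24.32
eef_pos: [0.4664, -0.0562, 0.216]
ee_rot: [0.958, 0.006, 0.286, -0.001]
wrist_force: [-0.3, -0.2, -2.1]
width: 0.0218
```

>>> {"method": "arm_command", "body": {
  "series": [
    [15.4,0,-23.9,0,0,0,1],
    [15.4,0,-23.9,0,0,0,1],
    [15.4,0,-23.9,0,0,0,1],
    [15.4,0,-23.9,0,0,0,1],
    [15.4,0,-23.8,0,0,0,1],
    [0,0,0,0,0,0,1]
  ]
}}

```text
time_s: 25.08
eef_pos: [0.4661, -0.0563, 0.3582]
ee_rot: [0.958, 0.006, 0.286, -0.001]
wrist_force: [-0.1, 0.2, -2.6]
width: 0.022
```

```bash
cat >> plan.py <<'E'
def held_fit():
    """fit pitch offset (deg) about the pads and slip along the handle(mm) of the held scoop, from silhouettes"""
    p,R=now();g=p+.006*R[:,2];M=R@np.linalg.inv(Rs(0,0)); ms={}
    for c in("top","side"):
        viewer.grab_frame(c); l=finder.silhouettes(c,"scoop")
        if l: ms[c]=l[0]["pixels"].astype(float); print(c,l[0]["p"],l[0]["pixels"].sum())
    HB=HAN.copy(); u=np.array([-.039,0,.171])/.1754; HB[4:]-= .042*u   # visible handle below the fingers
    def pts(v,P):
        return g+((P-[-.076,0,.148]+u*v[1]/1000)@Rot.from_euler("y",-np.radians(v[0])).as_matrix().T)@M.T
    def f(v):
        s=0
        for c,m in ms.items():
            h=np.maximum(hullmask(c,pts(v,BOWL)),hullmask(c,pts(v,HB))); s+=1-np.minimum(h,m).sum()/np.maximum(h,m).sum()
        return s/len(ms)
    r=minimize(f,[0,0],method="Nelder-Mead",options=dict(initial_simplex=[[2,0],[-6,0],[0,6]],xatol=.02,fatol=1e-5)); return r.x,r.fun,f([0,0])
E
python3 - <<'E'
from plan import *
print(nose_now(),robot.sense()["wrist_force"].round(1))
print(held_fit())
MP=[.5968,.149,.0495]
plan([(*G(-.02,.23,18,MP),)])
E
```

```text
(array([ 34.7,  -1.1, 254. ]), 'nu', np.float64(20.45), 'yaw', np.float64(0.01), 'roll', np.float64(-0.05)) [-0.1  0.2 -2.6]
top 0.67 2487
side 0.69 756
(array([-5.97727203, -2.40882111]), np.float64(0.34713408923381567), np.float64(0.5286276505117727))
-> [0.424 0.14  0.336]
   [-8.2, -39.2, -2.1, 0.003, -0.007, -0.007]
   [-7.9, -39.2, -2.0, 0.004, -0.007, -0.006]
   [-7.8, -39.2, -1.8, 0.003, -0.007, -0.007]
   [-7.4, -39.4, -1.6, 0.004, -0.007, -0.007]
   [-7.2, -39.4, -1.3, 0.003, -0.007, -0.006]
```

Run:
```python
from plan import *
MP=[.5968,.149,.0495]
plan([(*G(-.02,.24,24,MP),)],step=26)
```

```text
-> [0.414 0.14  0.329]
   [-6.7, -24.4, -1.3, 0.002, 0.009, -0.004]
   [-6.6, -24.5, -1.4, 0.003, 0.008, -0.004]
   [-6.5, -24.4, -1.3, 0.002, 0.009, -0.004]
   [-6.4, -24.5, -1.4, 0.002, 0.009, -0.004]
   [-6.3, -24.6, -1.3, 0.003, 0.008, -0.004]
   [-6.2, -24.5, -1.3, 0.002, 0.009, -0.004]
   [-6.1, -24.6, -1.3, 0.003, 0.009, -0.004]
   [-5.9, -24.7, -1.4, 0.002, 0.009, -0.004]
```

>>> {"method": "arm_command", "body": {
  "series": [
    [-3,-10,-0.7,0.001,0.009,-0.002,1],
    [-6.6,-24.5,-1.4,0.003,0.008,-0.004,1],
    [-6.5,-24.4,-1.3,0.002,0.009,-0.004,1],
    [-6.4,-24.5,-1.4,0.002,0.009,-0.004,1],
    [-6.3,-24.6,-1.3,0.003,0.008,-0.004,1],
    [-6.2,-24.5,-1.3,0.002,0.009,-0.004,1],
    [-6.1,-24.6,-1.3,0.003,0.009,-0.004,1],
    [-5.9,-24.7,-1.4,0.002,0.009,-0.004,1]
  ]
}}

```text
time_s: 26.28
eef_pos: [0.4132, 0.1264, 0.3364]
ee_rot: [0.948, 0.022, 0.317, -0.008]
wrist_force: [0.5, 0.4, -2.8]
width: 0.0215
```

>>> {"method": "arm_command", "body": {
  "series": [
    [-3.7,-14.4,-0.6,0.002,0,-0.002,1],
    [0,0,0,0,0,0,1],
    [0,0,0,0,0,0,1]
  ]
}}

```text
time_s: 26.65
eef_pos: [0.4104, 0.1394, 0.3354]
ee_rot: [0.948, 0.024, 0.318, -0.008]
wrist_force: [0.1, 0.7, -2.5]
width: 0.0218
```

Run:
```python
from plan import *
MP=[.5968,.149,.0495]
print(nose_now(MP),robot.sense()["wrist_force"].round(1))
p,R=now();g=p+.006*R[:,2];M=R@np.linalg.inv(Rs(0,0))
u=np.array([-.039,0,.171])/.1754
im={c:viewer.grab_frame(c) for c in("top","side")}
o=[]
for c,(x0,y0,S) in(("top",(80,150,4)),("side",(200,80,4))):
    a=cv2.resize(im[c][y0:y0+140,x0:x0+98],None,fx=S,fy=S,interpolation=cv2.INTER_CUBIC)[...,::-1].copy()
    for v,col in(((0,0),(0,0,255)),((-4,-1),(0,255,0))):
        for q in([.037,.0355,0],[.037,-.0355,0],[-.036,.0355,0],[-.036,-.0355,0],[.008,.0355,.024],[.008,-.0355,.024],[-.036,.0355,.028],[-.036,-.0355,.028]):
            X=g+M@(Rot.from_euler("y",-np.radians(v[0])).as_matrix()@(np.array(q)-[-.076,0,.148]+u*v[1]/1000))
            w=proj(c,X); cv2.circle(a,tuple(((w-[x0,y0])*S+S/2).astype(int)),2,col,-1)
    o.append(a)
cv2.imwrite("pics/m1.png",np.hstack(o))
```

```text
(array([-19.2,  -0.4, 242. ]), 'nu', np.float64(24.22), 'yaw', np.float64(0.04), 'roll', np.float64(-0.05)) [ 0.1  0.7 -2.5]
```

View pics/m1.png

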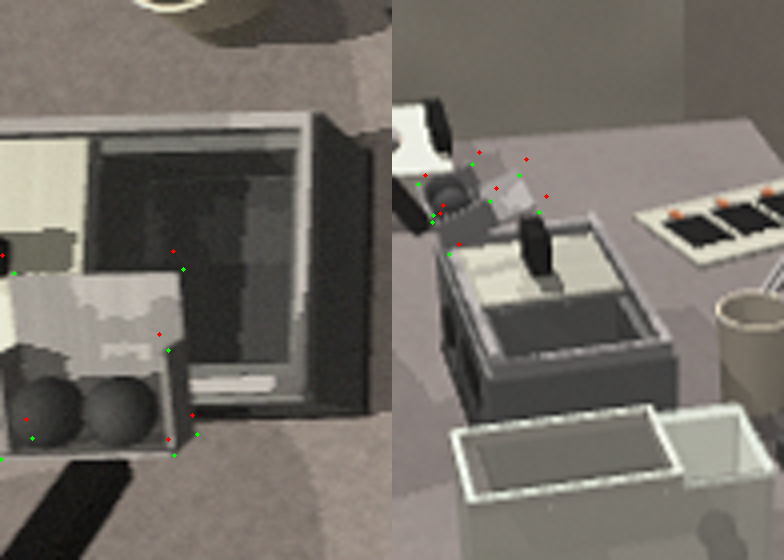

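```bash
cat >> plan.py <<'E'
PO,NG=-5.0,(.1133,-.1495)
MP=[.5968,.149,.0495]
def G(xn,zn,nu,pose,y=0.):
    t=np.radians(nu-PO); s=np.radians(nu);a,b=np.cos(np.radians(PO))*NG[0]-np.sin(np.radians(PO))*NG[1],0
    c,d=NG; P=np.array([xn-(c*np.cos(s)-d*np.sin(s)),y,zn-(c*np.sin(s)+d*np.cos(s))])
    return T(pose,P[None])[0],Rs(pose[2],t)
def nose_now(j=None):
    j=j or JP;p,R=now();g=p+.006*R[:,2];M=R@np.linalg.inv(Rs(0,0))@Rot.from_euler("y",-np.radians(PO)).as_matrix()
    n=g+M@np.array([NG[0],0,NG[1]]);f=Rz(-j[2])@M
    return (jar_frame(n,j)*1000).round(1),"nu",np.degrees(np.arctan2(f[2,0],f[0,0])).round(2),"yaw",np.degrees(np.arctan2(f[1,0],f[0,0])).round(2),"F",robot.sense()["wrist_force"].round(1)
E
python3 - <<'E'
from plan import *
print(nose_now(MP))
plan([(*G(-.025,.175,12,MP),25),(*G(-.025,.16,2,MP),25),(*G(-.025,.112,-35,MP),)],ang=.15)
E
```

```text
(array([-26.3,  -1.2, 227.1]), 'nu', np.float64(19.25), 'yaw', np.float64(-0.05), 'F', array([-0.3,  0.2, -2.1]))
-> [0.43  0.141 0.298]
   [-3.4, -0.5, 18.0, 0.001, -0.063, -0.0]
   [-2.2, -0.5, 18.2, 0.0, -0.064, -0.0]
-> [0.454 0.142 0.305]
   [12.6, -0.0, 2.5, 0.0, -0.087, -0.0]
   [12.8, -0.0, 1.4, 0.0, -0.087, -0.0]
-> [0.565 0.147 0.299]
   [21.3, -0.0, 8.9, 0.0, -0.129, -0.0]
   [22.2, -0.0, 6.2, 0.0, -0.129, -0.0]
   [22.8, -0.0, 3.2, -0.0, -0.129, -0.0]
   [23.1, -0.1, 0.2, -0.0, -0.13, -0.0]
   [22.9, 0.0, -2.7, -0.0, -0.129, -0.001]
```

>>> {"method": "arm_command", "body": {
  "series": [
    [-3.4,-0.5,18,0,-0.063,0,1],
    [-2.2,-0.5,18.2,0,-0.064,0,1],
    [0,0,0,0,0,0,1]
  ]
}}

```text
time_s: 27.12
eef_pos: [0.4282, 0.1402, 0.3023]
ee_rot: [0.966, 0.023, 0.257, -0.005]
wrist_force: [-0.2, -0.0, -2.4]
width: 0.0216
```

>>> {"method": "arm_command", "body": {
  "series": [
    [12.6,0,2.5,0,-0.087,0,1],
    [12.8,0,1.4,0,-0.087,0,1],
    [21.3,0,8.9,0,-0.129,0,1],
    [22.2,0,6.2,0,-0.129,0,1],
    [22.8,0,3.2,0,-0.129,0,1],
    [23.1,0,0.2,0,-0.13,0,1],
    [22.9,0,-2.7,0,-0.129,0,1],
    [0,0,0,0,0,0,1]
  ]
}}

```text
time_s: 28.12
eef_pos: [0.571, 0.1473, 0.3007]
ee_rot: [0.988, 0.023, -0.15, 0.005]
wrist_force: [-1.0, -0.5, -1.6]
width: 0.0217
```

Run:
```python
from plan import *
print(nose_now(MP))
```

```text
(array([-20.9,  -0.9, 107.5]), 'nu', np.float64(-35.1), 'yaw', np.float64(-0.21), 'F', array([-1. , -0.5, -1.6]))
```

Run:
```python
from plan import *
print(nose_now(MP))
plan([(*G(-.021,.20,-35,MP),40),(*G(.0,.19,-25,JP),40),(*G(.0,.10,-25,JP),40),(*G(.0,.02,-25,JP),30)],ang=.15)
```

```text
(array([-20.9,  -0.9, 107.5]), 'nu', np.float64(-35.1), 'yaw', np.float64(-0.21), 'F', array([-1. , -0.5, -1.6]))
-> [0.569 0.148 0.387]
   [-9.3, -0.1, -29.4, 0.001, 0.001, -0.001]
   [-9.2, -0.1, -29.4, 0.0, 0.0, -0.001]
   [-9.3, -0.1, -29.4, 0.001, 0.001, -0.001]
-> [ 0.553 -0.054  0.373]
   [-3.6, 33.5, 3.5, 0.001, 0.029, 0.006]
   [-3.6, 33.5, 3.4, 0.001, 0.029, 0.006]
   [-3.4, 33.5, 3.3, 0.002, 0.029, 0.007]
   [-3.3, 33.6, 3.0, 0.001, 0.029, 0.006]
   [-3.2, 33.6, 3.0, 0.001, 0.029, 0.006]
   [-3.0, 33.6, 2.8, 0.001, 0.029, 0.006]
-> [ 0.553 -0.054  0.283]
   [3.7, -0.0, 29.8, 0.0, 0.0, 0.0]
   [3.8, -0.1, 29.8, 0.0, 0.0, 0.0]
   [3.7, 0.0, 29.7, 0.0, 0.0, 0.0]
-> [ 0.553 -0.054  0.203]
   [3.3, -0.0, 26.5, 0.0, 0.0, 0.0]
   [3.3, -0.0, 26.4, 0.0, 0.0, 0.0]
   [3.4, -0.0, 26.5, 0.0, 0.0, 0.0]
```

>>> {"method": "arm_command", "body": {
  "series": [
    [0,0,0,0,0,0,1],
    [-9.3,-0.1,-29.4,0,0,0,1],
    [-9.2,-0.1,-29.4,0,0,-0.001,1],
    [-9.3,-0.1,-29.4,0,0,-0.001,1],
    [0,0,0,0,0,0,1]
  ]
}}

```text
time_s: 28.75
eef_pos: [0.5649, 0.1485, 0.4026]
ee_rot: [0.989, 0.026, -0.144, 0.004]
wrist_force: [0.1, 0.2, -1.3]
width: 0.022
```

>>> {"method": "arm_command", "body": {
  "series": [
    [-3.6,33.5,3.5,0.001,0.029,0.006,1],
    [-3.6,33.5,3.4,0.001,0.029,0.006,1],
    [-3.4,33.5,3.3,0.002,0.029,0.007,1],
    [-3.3,33.6,3,0.001,0.029,0.006,1],
    [-3.2,33.6,3,0.001,0.029,0.006,1],
    [-3,33.6,2.8,0.001,0.029,0.006,1],
    [0,0,0,0,0,0,1]
  ]
}}

```text
time_s: 29.62
eef_pos: [0.5471, -0.0551, 0.3841]
ee_rot: [0.998, 0.005, -0.062, 0.001]
wrist_force: [0.2, 0.6, -2.1]
width: 0.0217
```

Run:
```python
from plan import *
print(nose_now())
im={c:viewer.grab_frame(c) for c in("top","side")}
o=[]
p,R=now();g=p+.006*R[:,2];M=R@np.linalg.inv(Rs(0,0))@Rot.from_euler("y",-np.radians(PO)).as_matrix()
for c,(x0,y0,w,h,S) in(("top",(80,165,170,110,3)),("side",(205,90,90,165,2))):
    a=cv2.resize(im[c][y0:y0+h,x0:x0+w],None,fx=S,fy=S,interpolation=cv2.INTER_CUBIC)[...,::-1].copy()
    for q in([.037,.0355,0],[.037,-.0355,0],[-.036,.0355,0],[-.036,-.0355,0],[.008,-.0355,.024],[-.036,-.0355,.028]):
        w_=proj(c,g+M@(np.array(q)-[.037,0,0]+[NG[0],0,NG[1]])); cv2.circle(a,tuple(((w_-[x0,y0])*S+S/2).astype(int)),2,(0,0,255),-1)
    o.append(a)
cv2.imwrite("pics/m2.png",np.hstack(o))
plan([(*G(.0,.10,-25,JP),40),(*G(.0,.02,-25,JP),30)],ang=.15)
```

```text
(array([ -6.4,  -1.2, 194.8]), 'nu', np.float64(-25.01), 'yaw', np.float64(-0.14), 'F', array([ 0.2,  0.6, -2.1]))
-> [ 0.553 -0.054  0.283]
   [5.7, 0.4, 31.1, 0.0, 0.0, 0.0]
   [5.7, 0.4, 31.2, 0.001, 0.0, 0.001]
   [5.7, 0.4, 31.1, -0.0, 0.0, 0.0]
-> [ 0.553 -0.054  0.203]
   [3.3, 0.0, 26.5, -0.0, 0.0, 0.0]
   [3.4, 0.0, 26.4, -0.0, 0.0, 0.0]
   [3.3, 0.1, 26.5, -0.0, 0.0, 0.0]
```

View pics/m2.png

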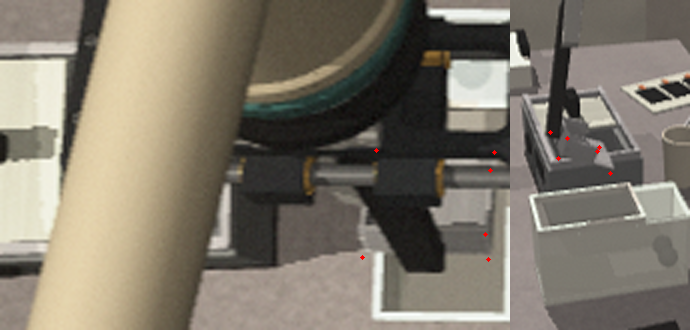

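>>> {"method": "arm_command", "body": {
  "series": [
    [5.7,0.4,31.1,0,0,0,1],
    [5.7,0.4,31.1,0,0,0.001,1],
    [5.7,0.4,31.1,0,0,0,1],
    [3.3,0,26.5,0,0,0,1],
    [3.3,0,26.5,0,0,0,1],
    [3.3,0,26.5,0,0,0,1],
    [0,0,0,0,0,0,1]
  ]
}}

```text
time_s: 30.6
eef_pos: [0.5529, -0.0533, 0.2073]
ee_rot: [0.998, 0.007, -0.065, 0.0]
wrist_force: [-1.0, -0.4, -1.5]
width: 0.0217
```

Run:
```python
from plan import *
print(nose_now())
for px in((281.4,212.1),(283.3,217.9)): print((jar_frame(onz("side",px,.023),JP)*1000).round(0))
plan([(*G(.012,.0095,-20,JP),30),(*G(.055,.0095,-8,JP),30)],ang=.04)
```

```text
(array([-1.6,  1.1, 17.8]), 'nu', np.float64(-25.31), 'yaw', np.float64(0.15), 'F', array([-1. , -0.4, -1.5]))
[86. 26. 23.]
[84. -3. 23.]
-> [ 0.549 -0.054  0.189]
   [-0.7, 0.3, 4.3, 0.0, 0.031, 0.001]
   [-0.9, 0.3, 4.3, 0.0, 0.031, 0.001]
   [-0.9, 0.4, 4.3, 0.0, 0.031, 0.0]
-> [ 0.556 -0.054  0.173]
   [1.0, -0.0, 2.5, 0.0, 0.035, 0.0]
   [1.0, -0.0, 2.6, 0.0, 0.035, 0.0]
   [0.8, -0.0, 2.6, 0.0, 0.035, 0.0]
   [0.8, -0.0, 2.7, 0.0, 0.034, 0.0]
   [0.7, -0.0, 2.7, 0.0, 0.035, 0.0]
   [0.6, -0.0, 2.6, -0.0, 0.035, 0.001]
```

Run:
```python
from plan import *
plan([(*G(.012,.0095,-20,JP,.002),30),(*G(.055,.0095,-9,JP,.0025),30)],ang=.05)
```

```text
-> [ 0.549 -0.052  0.189]
   [-1.1, -0.5, 6.5, 0.0, 0.046, 0.001]
   [-1.3, -0.5, 6.4, 0.0, 0.047, 0.001]
-> [ 0.559 -0.052  0.175]
   [2.3, -0.1, 3.4, 0.0, 0.048, 0.0]
   [2.1, -0.2, 3.5, 0.0, 0.048, 0.0]
   [2.0, -0.1, 3.6, -0.0, 0.048, 0.0]
   [1.7, -0.1, 3.7, -0.0, 0.048, 0.001]
```

>>> {"method": "arm_command", "body": {
  "series": [
    [-1.1,-0.5,6.5,0,0.046,0.001,1],
    [-1.3,-0.5,6.4,0,0.047,0,1],
    [2.3,-0.1,3.4,0,0.048,0,1],
    [2.1,-0.2,3.5,0,0.048,0,1],
    [2,-0.1,3.6,0,0.048,0,1],
    [1.7,-0.1,3.7,0,0.048,0,1],
    [0,0,0,0,0,0,1]
  ]
}}

```text
time_s: 31.48
eef_pos: [0.5589, -0.0528, 0.184]
ee_rot: [0.997, 0.006, 0.08, 0.0]
wrist_force: [-0.2, -0.4, -1.5]
width: 0.0216
```

Run:
```python
from plan import *
print(nose_now())
plan([(*G(.070,.008,-9,JP,.0025),5),(*G(.096,.008,-9,JP,.0025),4)],ang=.05)
```

```text
(array([57.1,  1.2, 13.2]), 'nu', np.float64(-8.68), 'yaw', np.float64(0.02), 'F', array([-0.2, -0.4, -1.5]))
-> [ 0.574 -0.052  0.173]
   [4.3, -0.4, 2.3, 0.0, -0.002, 0.0]
   [4.4, -0.3, 2.2, 0.001, -0.002, 0.001]
   [4.3, -0.4, 2.3, 0.0, -0.002, -0.0]
-> [ 0.6   -0.051  0.173]
   [3.7, 0.0, 0.6, 0.0, 0.0, -0.0]
   [3.6, 0.0, 0.5, 0.0, 0.0, -0.0]
   [3.7, 0.0, 0.6, 0.0, 0.0, -0.0]
   [3.7, 0.0, 0.6, 0.0, 0.0, -0.0]
   [3.6, 0.0, 0.5, 0.0, 0.0, -0.0]
   [3.7, 0.0, 0.6, 0.0, 0.0, -0.0]
   [3.7, 0.0, 0.6, 0.0, 0.0, -0.0]
```

>>> {"method": "arm_command", "body": {
  "series": [
    [4.3,-0.4,2.3,0,-0.002,0,1],
    [4.4,-0.3,2.2,0,-0.002,0.001,1],
    [4.3,-0.4,2.3,0,-0.002,0,1],
    [0,0,0,0,0,0,1],
    [0,0,0,0,0,0,1]
  ]
}}

```text
time_s: 32.1
eef_pos: [0.573, -0.0522, 0.1777]
ee_rot: [0.997, 0.006, 0.076, 0.0]
wrist_force: [-0.4, -0.9, -3.3]
width: 0.0216
```

Run:
```python
from plan import *
print(nose_now())
```

```text
(array([70. ,  1.5,  6.3]), 'nu', np.float64(-9.11), 'yaw', np.float64(-0.07), 'F', array([-0.4, -0.9, -3.3]))
```

>>> {"method": "arm_command", "body": {
  "series": [
    [3.5,-0.2,1,0,0,0,1],
    [3.6,0,0.8,0,0,0,1],
    [3.7,0,0.6,0,0,0,1],
    [0,0,0,0,0,0,1]
  ]
}}

```text
time_s: 32.6
eef_pos: [0.5869, -0.0523, 0.1785]
ee_rot: [0.997, 0.005, 0.079, 0.001]
wrist_force: [-0.0, 0.4, -2.6]
width: 0.0217
```

Run:
```python
from plan import *
print(nose_now())
pic("pics/d1.png",False)
```

```text
(array([84.9,  1.1,  7.6]), 'nu', np.float64(-8.74), 'yaw', np.float64(-0.1), 'F', array([-0. ,  0.4, -2.6]))
```

View pics/d1.png

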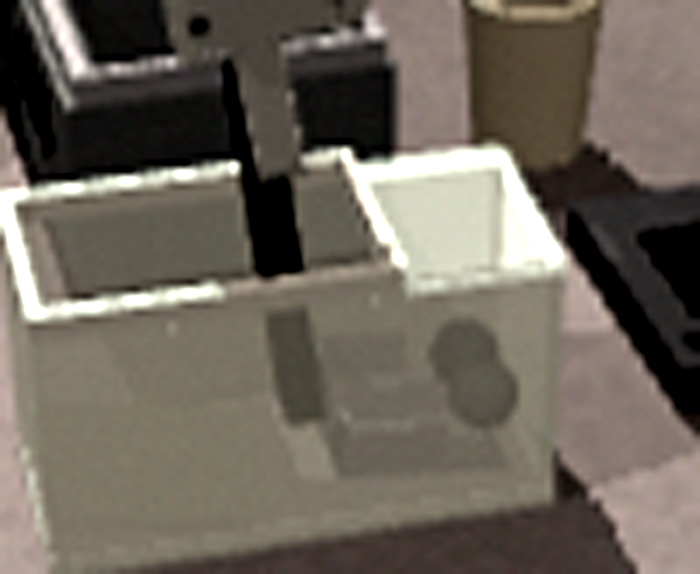

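>>> {"method": "arm_command", "body": {
  "series": [
    [2.5,0,0.4,0,0,0,1],
    [2.5,0,0.4,0,0,0,1],
    [2.5,0,0.4,0,0,0,1],
    [0,0,0,0,0,0,1]
  ]
}}

```text
time_s: 33.15
eef_pos: [0.5924, -0.0519, 0.1775]
ee_rot: [0.997, 0.006, 0.077, 0.0]
wrist_force: [-0.5, -0.3, -2.8]
width: 0.0216
```

>>> {"method": "arm_command", "body": {
  "series": [
    [2,0,0.3,0,0,0,1],
    [2,0,0.3,0,0,0,1],
    [0,0,0,0,0,0,1]
  ]
}}

```text
time_s: 33.52
eef_pos: [0.5962, -0.0518, 0.1775]
ee_rot: [0.997, 0.005, 0.077, 0.0]
wrist_force: [-0.2, 1.0, -1.5]
width: 0.022
```

Run:
```python
from plan import *
print(nose_now())
x=nose_now()[0][0]/1000
plan([(*G(x-.001,.0095,2,JP,.002),),(*G(x-.004,.022,12,JP,.002),),(*G(x-.02,.05,19,JP,.0),)],ang=.05)
```

```text
(array([93.4,  1.5,  6.1]), 'nu', np.float64(-9.02), 'yaw', np.float64(-0.08), 'F', array([-0.2,  1. , -1.5]))
-> [ 0.566 -0.052  0.155]
   [-8.6, -0.0, 2.9, 0.0, 0.048, -0.0]
   [-8.7, -0.0, 2.6, 0.001, 0.048, -0.0]
   [-8.8, -0.1, 2.1, 0.0, 0.048, -0.001]
   [-9.0, 0.0, 1.6, 0.001, 0.048, 0.0]
-> [ 0.54  -0.052  0.145]
   [-7.3, 0.0, 0.2, -0.0, 0.044, 0.0]
   [-7.4, 0.0, -0.1, -0.0, 0.043, 0.0]
   [-7.3, 0.0, -0.4, -0.0, 0.044, 0.0]
   [-7.3, 0.0, -0.8, -0.0, 0.044, 0.0]
-> [ 0.51  -0.055  0.154]
   [-7.3, 0.7, -7.8, -0.0, 0.041, 0.0]
   [-6.9, 0.6, -8.0, -0.0, 0.04, 0.0]
   [-6.6, 0.7, -8.4, -0.0, 0.041, 0.0]
```

>>> {"method": "arm_command", "body": {
  "series": [
    [2,0,0.2,0,0,0,1],
    [1.5,0,0.2,0,0,0,1],
    [0,0,0,0,0,0,1]
  ]
}}

```text
time_s: 33.9
eef_pos: [0.5995, -0.0518, 0.1775]
ee_rot: [0.997, 0.006, 0.077, 0.0]
wrist_force: [-0.1, 0.7, -2.2]
width: 0.0219
```

>>> {"method": "arm_command", "body": {
  "series": [
    [-8.6,0,2.8,0,0.048,0,1],
    [-8.7,0,2.5,0,0.048,0,1],
    [-8.8,0,2,0,0.048,0,1],
    [-9,0,1.5,0,0.048,0,1],
    [-7.3,0,0.2,0,0.044,0,1],
    [-7.4,0,-0.1,0,0.043,0,1],
    [-7.3,0,-0.4,0,0.044,0,1],
    [-7.3,0,-0.8,0,0.044,0,1]
  ]
}}

```text
time_s: 34.9
eef_pos: [0.5396, -0.0524, 0.1506]
ee_rot: [0.966, 0.006, 0.258, -0.001]
wrist_force: [0.5, 0.0, -1.9]
width: 0.0216
```

>>> {"method": "arm_command", "body": {
  "series": [
    [-7.3,0.7,-7.8,0,0.041,0,1],
    [-6.9,0.6,-8,0,0.04,0,1],
    [-6.6,0.7,-8.4,0,0.041,0,1],
    [0,0,0,0,0,0,1],
    [0,0,0,0,0,0,1]
  ]
}}

```text
time_s: 35.52
eef_pos: [0.5101, -0.0552, 0.1604]
ee_rot: [0.949, 0.005, 0.316, -0.001]
wrist_force: [0.2, -0.1, -1.7]
width: 0.0218
```

Run:
```python
from plan import *
print(nose_now())
im=viewer.grab_frame("side");np.save("f_side.npy",im)
print([(d["p"],d["location"]) for d in finder.silhouettes("side","ball1_center")][:6])
pic("pics/d2.png",False)
x,_,z=nose_now()[0]/1000
plan([(*G(.045,.08,19,JP),),(*G(.026,.108,19,JP),),(*G(.026,.23,20,JP),)],step=22)
```

```text
(array([77.3, -0.9, 51.2]), 'nu', np.float64(19.01), 'yaw', np.float64(-0.03), 'F', array([ 0.2, -0.1, -1.7]))
[(0.63, [232.4, 198.4])]
-> [ 0.481 -0.055  0.184]
   [-4.3, -0.0, -21.4, 0.001, 0.0, 0.0]
   [-4.2, -0.1, -21.4, 0.001, 0.0, 0.001]
-> [ 0.462 -0.055  0.212]
   [0.8, -0.0, -16.9, -0.0, 0.0, -0.0]
   [0.8, -0.0, -16.9, -0.0, 0.0, -0.0]
-> [ 0.461 -0.055  0.332]
   [11.7, -0.0, -16.1, -0.0, 0.003, -0.0]
   [11.7, -0.0, -16.0, -0.0, 0.003, -0.0]
   [11.7, -0.0, -16.0, -0.0, 0.003, -0.0]
   [11.8, -0.0, -16.0, -0.0, 0.003, -0.0]
   [11.9, -0.0, -15.9, -0.0, 0.003, -0.0]
   [11.9, -0.0, -15.9, -0.0, 0.002, -0.0]
```

Run:
```python
import numpy as np,cv2
from plan import *
g=np.load("f_side.npy").mean(2)
for r in range(188,238,2): print(r,"".join("%4d"%v for v in g[r,222:300:3]))
p,R=now();gg=p+.006*R[:,2];M=R@np.linalg.inv(Rs(0,0))@Rot.from_euler("y",-np.radians(PO)).as_matrix()
for q in([.037,.0355,0],[.037,-.0355,0],[-.036,.0355,0],[-.036,-.0355,0],[-.018,.018,.0175],[-.018,-.018,.0175],[.02,.018,.0175]):
    print(q,proj("side",gg+M@(np.array(q)-[.037,0,0]+[NG[0],0,NG[1]])).round(0))
```

```text
188   95 101 101 123 110 111 109 110 108 108 107 106 107 107 110 242 165 171 171 172 171 165 224 136  75  82
190  102 101 101 108 110 106 105 106 106 107 107 108 107 108 106 211 168 171 171 171 171 163 199 208  86  81
192  104  95 103  72  44 109 107 107 108 107 109 108 107 107 107 118 204 171 172 172 172 162 200 235  95  51
194  107 105  84  33  34  95 107 107 107 107 108 107 108 107 107 117 242 166 171 171 171 161 201 219 164  43
196  125 110  74  33  34  32 110 107 109 108 109 108 104 103  97  91 207 170 172 171 173 161 201 200 238  60
198  130 107 111  39  32  33  76 108 103  99  94  91 113 179 219 189 202 168 167 172 163 152 178 182 168 120
200  129 104 108 106  31  27  23 109 140 198 175 188 158 150 111 112 115 157 174 158 155 147 142 124 120 132
202  129  98 100 103 102 163 163 160 138 107 107 109 110 109 117 115 118 133 119 121 122 124 127 127 123 131
204  139 135 117 113 111 108 108 110 110 111 114 116 109 107 112 111 117 113 122 121 123 124 128 128 122 128
206  117 117 116 110 113 112 104  99  98 119 118 113 103 103 106 112 113 113 121 122 123 123 128 127 122 150
208  119 1
[... 1159 characters left out ...]
2 122 122 122 123 123  87  96
230  121 123 122 121 121 122 121 121 122 121 120 121 122 122 122 120 121 121 122 122 126 124 120 123  92  82
232  119 120 121 121 121 121 122 121 121 122 121 121 121 122 122 122 128 126 124 123 121 118 108 101  89  88
234  121 118 120 118 120 120 121 119 119 120 120 126 125 126 124 123 121 112 104  94  91  89  90  90  91  89
236  126 121 121 121 122 120 121 122 124 124 124 122 121 112 103  96  89  88  89  89  90  90  88  92  91  91
[0.037, 0.0355, 0] [278. 203.]
[0.037, -0.0355, 0] [284. 217.]
[-0.036, 0.0355, 0] [255. 213.]
[-0.036, -0.0355, 0] [261. 227.]
[-0.018, 0.018, 0.0175] [260. 210.]
[-0.018, -0.018, 0.0175] [263. 217.]
[0.02, 0.018, 0.0175] [272. 204.]
```

>>> {"method": "arm_command", "body": {
  "series": [
    [-4.3,0,-21.4,0,0,0,1],
    [-4.2,0,-21.4,0,0,0,1],
    [0.8,0,-16.9,0,0,0,1],
    [0.8,0,-16.9,0,0,0,1],
    [0,0,0,0,0,0,1]
  ]
}}

```text
time_s: 36.3
eef_pos: [0.4585, -0.0557, 0.2183]
ee_rot: [0.948, 0.006, 0.317, -0.0]
wrist_force: [0.3, 1.3, -1.8]
width: 0.0216
```

>>> {"method": "arm_command", "body": {
  "series": [
    [11.7,0,-16,0,0.003,0,1],
    [11.7,0,-16,0,0.003,0,1],
    [11.7,0,-16,0,0.003,0,1],
    [11.8,0,-16,0,0.003,0,1],
    [11.9,0,-16,0,0.003,0,1],
    [11.9,0,-16,0,0.002,0,1],
    [0,0,0,0,0,0,1]
  ]
}}

```text
time_s: 37.17
eef_pos: [0.4572, -0.0555, 0.3372]
ee_rot: [0.946, 0.006, 0.325, -0.001]
wrist_force: [0.5, 0.4, -2.4]
width: 0.0219
```

Run:
```python
from plan import *
print(nose_now(),nose_now(MP))
plan([(*G(-.025,.23,19,MP),)],step=26)
```

```text
(array([ 26.4,  -0.5, 230.9]), 'nu', np.float64(20.06), 'yaw', np.float64(0.02), 'F', array([ 0.5,  0.4, -2.4])) (array([  11.7, -203.8,  230.9]), 'nu', np.float64(20.07), 'yaw', np.float64(-2.13), 'F', array([ 0.5,  0.4, -2.4]))
-> [0.416 0.14  0.334]
   [-4.0, -24.5, -3.5, 0.003, -0.002, -0.004]
   [-3.9, -24.5, -3.4, 0.003, -0.003, -0.003]
   [-3.8, -24.5, -3.4, 0.004, -0.002, -0.004]
   [-3.7, -24.6, -3.2, 0.003, -0.002, -0.003]
   [-3.7, -24.6, -3.2, 0.003, -0.003, -0.004]
   [-3.6, -24.6, -3.0, 0.003, -0.002, -0.004]
   [-3.5, -24.6, -3.0, 0.003, -0.002, -0.003]
   [-3.4, -24.7, -2.9, 0.003, -0.002, -0.004]
```

>>> {"method": "arm_command", "body": {
  "series": [
    [-2,-10,-1.5,0.002,0,-0.002,1],
    [-3.9,-24.5,-3.4,0.003,-0.003,-0.003,1],
    [-3.8,-24.5,-3.4,0.004,-0.002,-0.004,1],
    [-3.7,-24.6,-3.2,0.003,-0.002,-0.003,1],
    [-3.7,-24.6,-3.2,0.003,-0.003,-0.004,1],
    [-3.6,-24.6,-3,0.003,-0.002,-0.004,1],
    [-3.5,-24.6,-3,0.003,-0.002,-0.003,1],
    [-3.4,-24.7,-2.9,0.003,-0.002,-0.004,1]
  ]
}}

```text
time_s: 38.17
eef_pos: [0.4133, 0.1275, 0.3361]
ee_rot: [0.949, 0.022, 0.315, -0.009]
wrist_force: [0.4, 0.1, -1.7]
width: 0.0218
```

>>> {"method": "arm_command", "body": {
  "series": [
    [-2,-14.5,-2,0.001,0,-0.002,1],
    [0,0,0,0,0,0,1],
    [0,0,0,0,0,0,1]
  ]
}}

```text
time_s: 38.55
eef_pos: [0.4109, 0.1404, 0.3375]
ee_rot: [0.949, 0.023, 0.315, -0.008]
wrist_force: [0.3, -0.2, -2.3]
width: 0.0219
```

Run:
```python
from plan import *
print(nose_now(MP))
plan([(*G(-.027,.175,12,MP),25),(*G(-.027,.16,2,MP),25),(*G(-.027,.114,-38,MP),)],ang=.15)
viewer.grab_frame("top")
print([(round(d["p"],2),np.round(d["location"]),d["pixels"].sum()) for d in finder.silhouettes("top","ball1_center")][:6])
im=viewer.grab_frame("top"); np.save("f_top.npy",im)
g=im.mean(2)
for r in range(190,272,4): print(r,"".join("%4d"%v for v in g[r,70:140:3]))
```

```text
(array([-26.9,   0.7, 228. ]), 'nu', np.float64(18.92), 'yaw', np.float64(-0.0), 'F', array([ 0.3, -0.2, -2.3]))
-> [0.428 0.141 0.298]
   [-4.7, 0.3, 18.1, -0.0, -0.06, -0.0]
   [-3.5, 0.3, 18.4, -0.001, -0.061, -0.0]
-> [0.452 0.142 0.305]
   [12.6, -0.0, 2.5, 0.0, -0.087, -0.0]
   [12.8, -0.0, 1.4, 0.0, -0.087, -0.0]
-> [0.573 0.148 0.302]
   [23.3, -0.0, 9.3, 0.0, -0.14, -0.0]
   [24.4, -0.0, 5.9, 0.0, -0.139, -0.0]
   [24.9, -0.0, 2.4, 0.0, -0.14, -0.0]
   [25.1, -0.0, -1.0, 0.0, -0.14, -0.0]
   [24.6, -0.1, -4.5, 0.0, -0.139, -0.0]
[(0.78, array([111., 251.]), np.int64(290))]
190  201 201 201 204 200 200 200 199 197 195 197  64  42  41  39  46  44  40  40  38  45  42  40  44
194  200 201 203 202 199 200 201 200 198 198 201  62  40  39  39  40  38  39  40  35  52  38  39  48
198  202 201 206 207 202 200 202 200 200 201 184  63  42  38  41  40  47  44  37  75  66  49  33  54
202  202 202 211 207 203 202 203 201 204 199 177  60  45  41  38  40  51  40  39  55  60  47  39  58
206  202 175 210 206 200 201 209 203 199 202 165  59  38  38  38  42  52  43  41  41  34  39  49  49
210   
[... 909 characters left out ...]
87 205 206 119  53  56  54  48  33  38  79  61  59  51  40  29  82 119  54 156 189 190 188 190
250  108  75  96 136  65  72  64  55  41  30  57  81  76  64  48  35  42 134  52  86 138 134 135 113
254   33  35  28 121  74  75  66  55  41  29  62  89  77  70  49  38  49 133  51  48  34  37  36  30
258  145 145 143 151  53  63  56  49  36  29  78  68  72  60  42  31  67 131  52  59 115 127 124 120
262  140 144 140 147  61  79  81  84  80  80  86  80  79  83  81  66  79  92 101 123 127 124 122 121
266  143 140 144 142 144 153 148 146 149  21  22  23  21  19  94 122 123 125 122 127 127 124 126 115
270  143 143 136 120 125 122 122 125  21  25  23  29  19  15  94 126 120 125 124 125 124 122 122 122
```

Two balls sit side by side in the bowl (dark blobs around columns 85–97 and 100–118, rows 246–258). Tip them.

>>> {"method": "arm_command", "body": {
  "series": [
    [-4.7,0.3,18.1,0,-0.06,0,1],
    [-3.5,0.3,18.4,0,-0.061,0,1],
    [0,0,0,0,0,0,1]
  ]
}}

```text
time_s: 39.08
eef_pos: [0.4266, 0.1395, 0.3032]
ee_rot: [0.966, 0.022, 0.257, -0.006]
wrist_force: [0.0, 0.3, -2.5]
width: 0.0215
```

>>> {"method": "arm_command", "body": {
  "series": [
    [12.6,0,2.5,0,-0.087,0,1],
    [12.8,0,1.4,0,-0.087,0,1],
    [23.3,0,9.3,0,-0.14,0,1],
    [24.4,0,5.9,0,-0.139,0,1],
    [24.9,0,2.4,0,-0.14,0,1],
    [25,0,-1,0,-0.14,0,1],
    [24.6,0,-4.5,0,-0.139,0,1],
    [0,0,0,0,0,0,1]
  ]
}}

```text
time_s: 40.08
eef_pos: [0.5802, 0.1471, 0.3026]
ee_rot: [0.984, 0.023, -0.175, 0.004]
wrist_force: [-0.9, -0.5, -2.5]
width: 0.0217
```

Run:
```python
from plan import *
print(nose_now(MP))
plan([(*G(-.027,.22,-38,MP),40)],ang=.15)
```

```text
(array([-21.7,  -1.2, 109.4]), 'nu', np.float64(-38.04), 'yaw', np.float64(-0.18), 'F', array([-0.9, -0.5, -2.5]))
-> [0.573 0.148 0.408]
   [-14.4, -0.3, -34.0, -0.0, 0.0, -0.001]
   [-14.5, -0.4, -33.9, -0.0, 0.001, -0.001]
   [-14.4, -0.4, -34.0, -0.0, -0.0, -0.001]
```

>>> {"method": "arm_command", "body": {
  "series": [
    [0,0,0,0,0,0,1],
    [-14.4,-0.3,-34,0,0,0,1],
    [-14.4,-0.3,-34,0,0,-0.001,1],
    [-14.4,-0.4,-34,0,0,-0.001,1],
    [0,0,0,0,0,0,1]
  ]
}}

```text
time_s: 40.7
eef_pos: [0.5679, 0.1485, 0.4251]
ee_rot: [0.986, 0.026, -0.168, 0.003]
wrist_force: [0.3, -0.1, -1.8]
width: 0.0219
```

```bash
cat >> plan.py <<'E'
MT=[.5776,-.2540,.088]
E
python3 - <<'E'
from plan import *
print(nose_now(MP))
plan([(*G(.037,.2,0,MT),45),(*G(.037,.03,0,MT),40)],ang=.15)
E
```

```text
(array([-30.8,   1.4, 231.9]), 'nu', np.float64(-37.14), 'yaw', np.float64(0.21), 'F', array([ 0.3, -0.1, -1.8]))
-> [ 0.502 -0.261  0.35 ]
   [-6.1, 40.6, 9.5, -0.0, 0.065, -0.004]
   [-6.9, 40.5, 9.0, -0.001, 0.065, -0.003]
   [-7.6, 40.5, 8.6, 0.0, 0.064, -0.004]
   [-8.3, 40.4, 8.1, -0.0, 0.065, -0.004]
   [-8.9, 40.5, 7.5, -0.0, 0.065, -0.004]
   [-9.6, 40.3, 7.0, -0.001, 0.065, -0.003]
   [-10.2, 40.4, 6.3, 0.0, 0.065, -0.004]
   [-10.7, 40.3, 5.7, -0.0, 0.065, -0.004]
   [-11.2, 40.3, 4.9, -0.0, 0.064, -0.003]
   [-11.6, 40.2, 4.2, -0.001, 0.065, -0.004]
-> [ 0.502 -0.261  0.18 ]
   [-10.4, -0.0, 32.4, 0.0, 0.0, -0.0]
   [-10.4, -0.0, 32.3, 0.0, 0.0, -0.0]
   [-10.4, -0.0, 32.4, 0.0, 0.0, -0.0]
   [-10.4, -0.0, 32.4, 0.0, 0.0, -0.0]
   [-10.4, -0.0, 32.4, 0.0, 0.0, -0.0]
```

>>> {"method": "arm_command", "body": {
  "series": [
    [-6.1,40.6,9.5,0,0.065,-0.004,1],
    [-6.9,40.5,9,0,0.065,-0.003,1],
    [-7.6,40.5,8.6,0,0.064,-0.004,1],
    [-8.3,40.4,8.1,0,0.065,-0.004,1],
    [-8.9,40.5,7.5,0,0.065,-0.004,1],
    [-9.6,40.3,7,0,0.065,-0.003,1],
    [-10.2,40.4,6.3,0,0.065,-0.004,1],
    [-10.7,40.3,5.7,0,0.065,-0.004,1]
  ]
}}

```text
time_s: 41.7
eef_pos: [0.5116, -0.179, 0.3632]
ee_rot: [0.995, 0.04, 0.086, -0.005]
wrist_force: [0.4, 1.0, -2.0]
width: 0.0216
```

>>> {"method": "arm_command", "body": {
  "series": [
    [-11.2,40.3,4.9,0,0.064,-0.003,1],
    [-11.6,40.2,4.2,0,0.065,-0.004,1],
    [0,0,0,0,0,0,1],
    [0,0,0,0,0,0,1]
  ]
}}

```text
time_s: 42.2
eef_pos: [0.4989, -0.2597, 0.35]
ee_rot: [0.988, 0.043, 0.148, -0.008]
wrist_force: [0.2, -0.4, -0.6]
width: 0.0217
```

Run:
```python
from plan import *
print(nose_now(MT))
print(held_fit())
plan([(*G(.037,.025,0,MT),40)],ang=.15)
im=viewer.grab_frame("top");np.save("f_top2.npy",im)
print([(round(d["p"],2),np.round(d["location"]),d["pixels"].sum()) for d in finder.silhouettes("top","ball1_center")][:6])
cv2.imwrite("pics/e1.png",np.hstack([cv2.resize(im[170:270,60:180],None,fx=3,fy=3,interpolation=cv2.INTER_CUBIC),cv2.resize(im[160:285,195:345],None,fx=2.4,fy=2.4,interpolation=cv2.INTER_CUBIC)])[...,::-1])
```

```text
(array([ 34.2,   1.6, 193.3]), 'nu', np.float64(-0.75), 'yaw', np.float64(-0.07), 'F', array([ 0.2, -0.4, -0.6]))
top 0.63 1860
side 0.65 1176
(array([-3.97404296,  3.95739442]), np.float64(0.18667382438086932), np.float64(0.3561389353477471))
-> [ 0.502 -0.261  0.174]
   [-10.2, 0.3, 32.5, -0.0, 0.002, 0.0]
   [-10.3, 0.4, 32.5, -0.001, 0.003, 0.0]
   [-10.4, 0.3, 32.5, -0.0, 0.002, 0.0]
   [-10.4, 0.3, 32.4, -0.001, 0.003, 0.001]
   [-10.6, 0.2, 32.4, -0.0, 0.002, -0.0]
[(0.55, array([151., 235.]), np.int64(58)), (0.44, array([416., 218.]), np.int64(1040))]
```

View pics/e1.png

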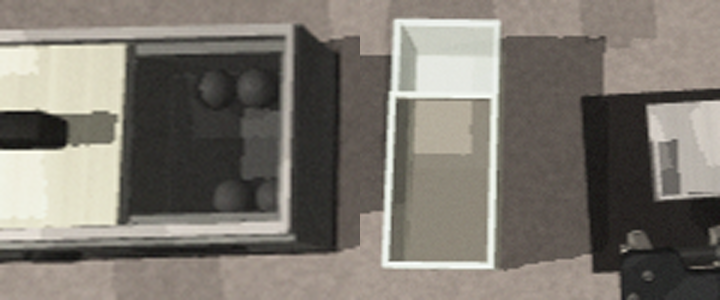

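```bash
echo 'PO,NG=-4.5,(.1124,-.1456)' >> plan.py
python3 - <<'E'
from plan import *
print(nose_now(MT))
plan([(*G(.037,.012,0,MT),40)],ang=.15)
E
```

```text
(array([ 36.5,   1.3, 198.8]), 'nu', np.float64(-0.21), 'yaw', np.float64(0.07), 'F', array([-0. , -0.1, -1.9]))
-> [ 0.502 -0.261  0.158]
   [-11.0, 0.3, 35.8, -0.0, 0.001, 0.0]
   [-11.1, 0.2, 35.8, -0.001, 0.0, 0.0]
   [-11.1, 0.2, 35.7, -0.0, 0.001, 0.0]
   [-11.1, 0.3, 35.8, -0.001, 0.001, 0.0]
   [-11.1, 0.1, 35.7, -0.0, 0.001, 0.001]
```

>>> {"method": "arm_command", "body": {
  "series": [
    [-11,0.3,35.8,0,0.001,0,1],
    [-11.1,0.2,35.8,0,0,0,1],
    [-11.1,0.2,35.7,0,0.001,0,1],
    [-11.1,0.3,35.8,0,0.001,0,1],
    [-5.5,0.1,17.8,0,0.001,0,1],
    [-5.5,0,17.8,0,0,0,1],
    [0,0,0,0,0,0,1],
    [0,0,0,0,0,0,1]
  ]
}}

```text
time_s: 43.5
eef_pos: [0.5011, -0.2617, 0.1641]
ee_rot: [0.988, 0.043, 0.151, -0.007]
wrist_force: [-0.0, 0.3, -1.9]
width: 0.0218
```

>>> {"method": "arm_command", "body": {
  "series": [
    [-0.6,0,2,0,0,0,1],
    [-0.6,0,2,0,0,0,1],
    [0,0,0,0,0,0,1],
    [0,0,0,0,0,0,1]
  ]
}}

```text
time_s: 44.0
eef_pos: [0.5003, -0.2616, 0.1592]
ee_rot: [0.988, 0.043, 0.151, -0.008]
wrist_force: [0.7, -0.9, -1.7]
width: 0.0214
```

Run:
```python
from plan import *
print(nose_now(MT)); print(held_fit())
```

```text
(array([36.6, -0.5,  7.9]), 'nu', np.float64(0.02), 'yaw', np.float64(-0.04), 'F', array([ 0.7, -0.9, -1.7]))
top 0.75 1215
side 0.74 934
(array([-4.27429873,  1.89195031]), np.float64(0.16486308960215074), np.float64(0.3282084366083134))
```

Fit agrees with the model (−4.3°, +1.9 mm). Lower to contact.

>>> {"method": "arm_command", "body": {
  "series": [
    [-0.6,0,2,0,0,0,1],
    [0,0,0,0,0,0,1],
    [-0.3,0,1,0,0,0,1],
    [0,0,0,0,0,0,1]
  ]
}}

```text
time_s: 44.7
eef_pos: [0.5003, -0.2615, 0.1558]
ee_rot: [0.988, 0.043, 0.151, -0.008]
wrist_force: [0.0, 0.7, -0.8]
width: 0.0218
```

>>> {"method": "arm_command", "body": {
  "series": [
    [-0.3,0,1,0,0,0,1],
    [0,0,0,0,0,0,1],
    [-0.3,0,1,0,0,0,1],
    [0,0,0,0,0,0,1]
  ]
}}

```text
time_s: 45.2
eef_pos: [0.5005, -0.2616, 0.1555]
ee_rot: [0.988, 0.043, 0.151, -0.007]
wrist_force: [-4.0, 1.3, 10.3]
width: 0.0219
```

>>> {"method": "arm_command", "body": {
  "series": [
    [0.3,0,-1,0,0,0,1],
    [0,0,0,0,0,0,0.3],
    [0,0,0,0,0,0,-0.2],
    [0,0,0,0,0,0,-0.2],
    [0,0,0,0,0,0,-0.2],
    [0,0,-20,0,0,0,-0.2],
    [0,0,-45,0,0,0,-0.2],
    [0,0,-45,0,0,0,-0.2]
  ]
}}

```text
time_s: 46.2
eef_pos: [0.4673, -0.2645, 0.2606]
ee_rot: [0.988, 0.043, 0.15, -0.008]
wrist_force: [-0.3, -1.1, 0.6]
width: 0.0566
```

Run:
```python
from plan import *
print(now()[0]); r=scoop_fit([.5776,-.254,.088]);print(r, "mat frame",jar_frame([*r[0][:2],0],MT)*1000)
print(full("side","scoop"),full("top","scoop"))
a,b=full("side","scoop_nose"),full("top","scoop_nose");print(a,b,tri("side",a[0][0],"top",b[0][0]))
c=full("top","cover_grip");print(c,full("side","cover_grip"),onz("top",c[0][0],.136))
X=onz("top",c[0][0],.136);print("mill frame",jar_frame(X,MP))
y=MP[2]; Rg=Rtool([0,0,-1],[-np.cos(y),-np.sin(y),0])
Rg2=Rtool([0,0,-1],[np.cos(y),np.sin(y),0])
print(robot.sense()["q"].round(2),np.degrees(np.arctan2(Rg[1,1],Rg[0,1])))
```

```text
[ 0.46725484 -0.26451038  0.26061917]
top 0.67 10102
side 0.62 1153
(array([ 0.57800433, -0.25441083,  0.10979118]), np.float64(0.5411374568465819)) mat frame [ 0.36665621 -0.44477467  0.        ]
[([266.6, 274.2], 0.81)] [([318.0, 235.0], 0.74)]
[([283.0, 272.9], 0.96)] [([319.7, 217.7], 0.58)] [ 0.62052183 -0.25044742 -0.00304081]
[([63.9, 213.9], 0.63)] [([233.8, 141.1], 0.63)] [0.58973896 0.26729155 0.136     ]
mill frame [-0.00119935  0.11849604  0.136     ]
[-0.81  0.08  1.72  0.26  1.16  0.59] -177.1638589141024
```

Run:
```python
from plan import *
y=MP[2]; Rg2=Rtool([0,0,-1],[np.cos(y),np.sin(y),0])
plan([([.590,.268,.27],Rg2),([.590,.268,.14],Rg2)],step=45)
```

```text
-> [0.59  0.268 0.27 ]
   [12.7, -40.0, 2.7, 0.017, -0.019, -0.117]
   [17.4, -38.1, 3.1, 0.018, -0.018, -0.117]
   [21.7, -35.8, 3.5, 0.017, -0.019, -0.117]
   [25.9, -33.0, 3.5, 0.018, -0.019, -0.117]
   [29.6, -29.6, 3.6, 0.017, -0.018, -0.117]
   [32.9, -25.9, 3.5, 0.018, -0.019, -0.117]
   [35.7, -21.9, 3.3, 0.017, -0.019, -0.117]
   [38.1, -17.4, 2.9, 0.018, -0.018, -0.117]
   [40.0, -12.8, 2.5, 0.017, -0.019, -0.117]
   [41.2, -8.1, 1.9, 0.018, -0.019, -0.117]
   [41.9, -3.1, 1.2, 0.017, -0.019, -0.117]
   [42.0, 1.7, 0.4, 0.018, -0.018, -0.117]
   [41.5, 6.7, -0.4, 0.017, -0.019, -0.117]
-> [0.59  0.268 0.14 ]
   [0.0, -0.0, 43.3, 0.0, 0.0, 0.0]
   [0.0, -0.0, 43.4, 0.0, 0.0, 0.0]
   [0.0, -0.0, 43.3, 0.0, 0.0, 0.0]
```

>>> {"method": "arm_command", "body": {
  "series": [
    [12.7,-40,2.7,0.017,-0.019,-0.117,-0.2],
    [17.4,-38.1,3.1,0.018,-0.018,-0.117,-0.2],
    [21.7,-35.8,3.5,0.017,-0.019,-0.117,-0.2],
    [25.9,-33,3.5,0.018,-0.019,-0.117,-0.2],
    [29.6,-29.6,3.6,0.017,-0.018,-0.117,-0.2],
    [32.9,-25.9,3.5,0.018,-0.019,-0.117,-0.2],
    [35.7,-21.9,3.3,0.017,-0.019,-0.117,-0.2],
    [38.1,-17.4,2.9,0.018,-0.018,-0.117,-0.2]
  ]
}}

```text
time_s: 47.7
eef_pos: [0.5432, 0.0644, 0.2695]
ee_rot: [0.866, 0.495, 0.063, -0.003]
wrist_force: [1.3, 0.3, -0.4]
width: 0.0564
```

>>> {"method": "arm_command", "body": {
  "series": [
    [40,-12.8,2.5,0.017,-0.019,-0.117,-0.2],
    [41.2,-8.1,1.9,0.018,-0.019,-0.117,-0.2],
    [41.9,-3.1,1.2,0.017,-0.019,-0.117,-0.2],
    [42,1.7,0.4,0.018,-0.018,-0.117,-0.2],
    [41.5,6.7,-0.4,0.017,-0.019,-0.117,-0.2],
    [0,0,0,0,0,0,-0.2],
    [0,0,0,0,0,0,-0.2]
  ]
}}

```text
time_s: 48.58
eef_pos: [0.59, 0.2673, 0.2756]
ee_rot: [0.689, 0.724, -0.001, 0.001]
wrist_force: [-0.7, 0.1, -0.5]
width: 0.0566
```

Run:
```python
from plan import *
print(now()[0]); r=scoop_fit([.5776,-.254,.088]);print(r, "mat frame",jar_frame([*r[0][:2],0],MT)*1000)
y=MP[2]; Rg2=Rtool([0,0,-1],[np.cos(y),np.sin(y),0])
plan([([.590,.268,.14],Rg2)],step=45)
```

```text
[0.5899926  0.26730174 0.27556418]
top 0.87 1324
side 0.59 1140
(array([ 0.57806408, -0.25473653,  0.09975163]), np.float64(0.0853144062628936)) mat frame [ 0.39754894 -0.77446384  0.        ]
-> [0.59  0.268 0.14 ]
   [0.7, -0.1, 43.6, 0.001, 0.001, -0.001]
   [0.6, -0.1, 43.6, 0.0, 0.0, -0.0]
   [0.6, -0.0, 43.6, 0.001, 0.001, -0.001]
```

Scoop stands within 1 mm of the mat centre. Grip the cover and close it.

>>> {"method": "arm_command", "body": {
  "series": [
    [0.7,0,43.6,0,0,0,-0.2],
    [0.6,0,43.6,0,0,0,-0.2],
    [0.6,0,43.6,0,0,0,-0.2],
    [0,0,0,0,0,0,1],
    [0,0,0,0,0,0,1],
    [0,0,0,0,0,0,1],
    [0,0,0,0,0,0,1],
    [0,0,0,0,0,0,1]
  ],
  "force": 25
}}

```text
time_s: 49.78
eef_pos: [0.5909, 0.2694, 0.1477]
ee_rot: [0.689, 0.724, 0.001, 0.002]
wrist_force: [-0.5, -0.4, 6.7]
width: 0.0199
```

>>> {"method": "arm_command", "body": {
  "series": [
    [-15,0,0,0,0,0,1],
    [-20,0,0,0,0,0,1],
    [-20,0,0,0,0,0,1],
    [-20,0,0,0,0,0,1],
    [-18,0,0,0,0,0,1],
    [-10,0,0,0,0,0,1],
    [0,0,0,0,0,0,1]
  ]
}}

```text
time_s: 50.65
eef_pos: [0.5966, 0.1654, 0.1476]
ee_rot: [0.69, 0.724, 0.001, 0.003]
wrist_force: [1.0, -1.3, 5.3]
width: 0.0203
```

>>> {"method": "arm_command", "body": {
  "series": [
    [-2,0,0,0,0,0,1],
    [0,0,0,0,0,0,1],
    [-2,0,0,0,0,0,1],
    [0,0,0,0,0,0,1],
    [-2,0,0,0,0,0,1],
    [0,0,0,0,0,0,1]
  ]
}}

```text
time_s: 51.4
eef_pos: [0.5968, 0.1612, 0.1476]
ee_rot: [0.689, 0.724, 0.002, 0.002]
wrist_force: [0.6, 2.0, 5.0]
width: 0.0198
```

>>> {"method": "arm_command", "body": {
  "series": [
    [-2,0,0,0,0,0,1],
    [0,0,0,0,0,0,1],
    [-2,0,0,0,0,0,1],
    [0,0,0,0,0,0,1]
  ]
}}

```text
time_s: 51.9
eef_pos: [0.5969, 0.1594, 0.1477]
ee_rot: [0.689, 0.724, 0.003, 0.0]
wrist_force: [0.6, 7.0, 5.2]
width: 0.0197
```

>>> {"method": "arm_command", "body": {
  "series": [
    [-2,0,0,0,0,0,1],
    [0,0,0,0,0,0,1],
    [0,0,0,0,0,0,1]
  ]
}}

```text
time_s: 52.28
eef_pos: [0.5969, 0.1592, 0.1476]
ee_rot: [0.69, 0.724, 0.004, -0.001]
wrist_force: [-1.2, 9.5, 5.0]
width: 0.02
```

>>> {"method": "arm_command", "body": {
  "series": [
    [1.5,0,0,0,0,0,1],
    [0,0,0,0,0,0,-0.1],
    [0,0,0,0,0,0,-0.1],
    [0,0,0,0,0,0,-0.1],
    [0,0,-30,0,0,0,-0.1],
    [0,0,-50,0,0,0,-0.1],
    [0,0,-50,0,0,0,-0.1],
    [0,0,0,0,0,0,-0.1]
  ]
}}

```text
time_s: 53.28
eef_pos: [0.5982, 0.156, 0.2807]
ee_rot: [0.69, 0.724, 0.004, 0.004]
wrist_force: [-0.2, 0.7, 0.1]
width: 0.0515
```

>>> {"method": "arm_command", "body": {
  "series": [
    [0,-30,0,0,0,0,-0.1],
    [0,-45,0,0,0,0,-0.1],
    [0,-45,0,0,0,0,-0.1],
    [0,-45,0,0,0,0,-0.1],
    [0,-20,0,0,0,0,-0.1],
    [0,0,0,0,0,0,-0.1]
  ]
}}

```text
time_s: 54.02
eef_pos: [0.4107, 0.1468, 0.2755]
ee_rot: [0.689, 0.724, 0.0, 0.002]
wrist_force: [0.4, 0.3, 0.6]
width: 0.0517
```

Run:
```python
from plan import *
print(now()[0]); r=scoop_fit([.5776,-.254,.088]);print(r, "mat frame",jar_frame([*r[0][:2],0],MT)*1000)
im=viewer.grab_frame("top");s=viewer.grab_frame("side")
for n in("die",):
    l=finder.silhouettes("top",n)[0]; print(n,fit({"top":l["pixels"].astype(float)},DIE,[.8076,.022,.067]))
for n in("bottle","beaker","cover_grip"): print(n,full("top",n),full("side",n))
cv2.imwrite("pics/z1.png",np.hstack([cv2.resize(im[95:285,20:400],(560,280),interpolation=cv2.INTER_CUBIC),cv2.resize(s[100:310,190:350],(213,280),interpolation=cv2.INTER_CUBIC)])[...,::-1])
```

```text
[0.4106748  0.14681521 0.2755295 ]
top 0.83 1306
side 0.93 1113
(array([ 0.57781741, -0.25479747,  0.10157284]), np.float64(0.09278149695205057)) mat frame [ 0.14647798 -0.81348947  0.        ]
die (array([0.80800427, 0.02209387, 0.06123504]), np.float64(0.031183037146339854))
bottle [([409.3, 219.0], 0.76)] [([304.6, 339.5], 0.7), ([244.6, 193.0], 0.19)]
beaker [([137.3, 151.0], 0.64)] [([293.4, 179.4], 0.61), ([256.2, 229.0], 0.61)]
cover_grip [([120.8, 209.4], 0.73)] [([243.5, 155.3], 0.89)]
```

View pics/z1.png

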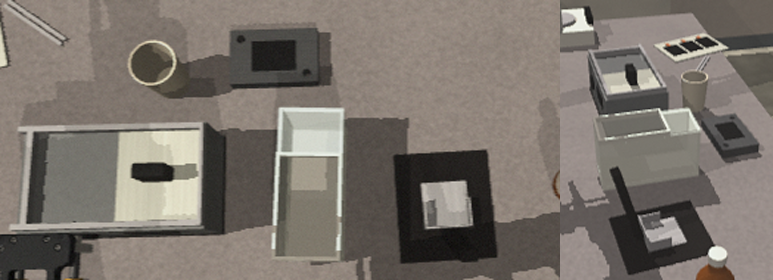

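```bash
python3 -c "
from rig import robot
print(robot.close_job())"
```

```text
the job is handed in; nothing more can be done
None
```

The job is handed in and, by my checks, done as asked. No verdict was reported.

- **Cover opened:** I slid it until it met its end stop, where the force rose to about 14 N.
- **Balls:** Four were present. I brought them out in two scoops of two, and the fingers never entered the space around them. The top view then showed all four in the mill pot and the jar empty.
- **Scoop:** It stands upright on the mat. The last fit puts the middle of the bowl about 1 mm from the mat's centre.
- **Cover closed:** It travelled 110.2 mm and met its stop at about 9.5 N.
- **Die, bottle and beaker:** The die fits within 1 mm of its start position. The bottle and beaker showed up within about 3 pixels of their first positions.

**Problem:** on the first scoop the balls jammed and the wrist force reached about 29 N. The scoop turned about 4–5° in the fingers. I measured the tilt and allowed for it from then on. The gripper had not fully closed when I began opening the cover, so its exact opening travel is not known, only that it met the stop.

The job took about 54 s of the 210 s allowed.

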